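# Make up two thread-inspection kits

## Task

Make up the two thread-inspection kits from the stock on the bench: the steel nut with its double-ended thread plug gauge into the tray with two pockets, and the coupling with its thick black thread ring gauge and the loupe into the tray with three pockets, each seated flat on the floor of the pocket cut for it, the coupling and the nut the same way up as now. Set the things down rather than dropping them, and leave the plain setting ring, the collet and the plain plug gauge where they are.

Things in the scene. Friction and masses are not known exactly. Their poses are not given: they have to be found in the camera images.
- spanner_nut_c (a point): plain bright steel nut with pin holes in its top: hexagonal head, about 29 mm across, above a round collar of 23 mm diameter and 12 mm height on which it stands; 23 mm high. Its point is its centre, half-way up (11.5 mm above its underside); z up. Loose, 0.1 kg; grip the head from above, any direction.
- thread_plug_c (a point): double-ended thread plug gauge lying flat: black handle 12 mm across and 58 mm long, with a short threaded steel plug at either end, 87 mm long in all, 11 mm high. Its point is its middle, half-way up (5.5 mm above its underside); y along its length, z up. Loose, 0.055 kg; grip across the handle at the middle. Either way round will do in its pocket.
- coupling_c (a point): threaded pipe coupling standing upright: pale round body of 27 mm diameter below (0 to 34 mm up), hexagonal nut (34 to 48 mm up; 28 mm across its flats along its own y, 32 mm over the corners along its own x), 17 mm spigot on top; 56 mm high. Its point is its centre, half-way up (28 mm above its underside); z up. Loose, about 0.09 kg; grip across the nut's flats or the body below it.
- thread_ring_c (a point): thick black thread ring gauge lying flat: 65 mm outer diameter, 20 mm high, with a threaded hole in the middle. Its point is its centre, half-way up (10 mm above its underside); z up. Loose, about 0.32 kg; grip across the rim, any direction.
- loupe_c (a point): black round loupe (magnifier) lying flat: 36 mm diameter, 19 mm high. Its point is its centre, half-way up (9.5 mm above its underside); z up. Loose, 0.05 kg; grip across the rim, any direction.
- nut_tray: nut tray: fixed grey plastic tray 150 x 190 mm (x by y), rim 16 mm high, dark insert 12 mm high. Origin: centre of its underside, z up. Pockets, 4 mm larger all round than their contents, chamfered, white floor 6 mm above the bench: round, 31 mm wide, at x = +36, y = 0 mm, for the nut's collar; long, 20 x 95 mm (along y) at x = -36, y = 0, for the plug gauge, crossed by a 60 x 26 mm finger scoop.
- coupling_tray: coupling kit's tray: fixed grey plastic tray 150 x 190 mm (x by y), rim 16 mm high, dark insert 12 mm high. Origin: centre of its underside, z up. Pockets, 4 mm larger all round than their contents, chamfered, white floor 6 mm above the bench: round, 73 mm wide at x = 0, y = -45 mm (ring gauge); 35 mm at x = -36, y = +44 mm (coupling, upright); 44 mm at x = +36, y = +44 mm (loupe).
- setting_ring_c (a point): plain bright steel setting ring lying flat, 45 mm outer diameter, 12 mm high, among the stock. Not wanted: stays where it is. Its point is its centre, half-way up.
- collet_c (a point): bright steel spring collet standing upright, slotted and tapered, 28 mm diameter, 36 mm high, among the stock. Not wanted: stays where it is. Its point is its centre, half-way up.
- plug_gauge_c (a point): plain steel plug gauge lying flat, hexagonal handle and one thick cylinder of 26 mm diameter, 111 mm long along its y, 27 mm high, among the stock. Not wanted: stays where it is. Its point is its middle, half-way up.
There are look-alikes about, which are no part of the job. What is shaped like the part that bears loupe_c but pink is not meant.

How it is judged:
At the end, for the whole second after the job is handed in: Each of the five things is in its own pocket: centre within 8 mm of the pocket's along the tray's x and y, within 3 mm of its seated height, flat or upright within 0.12 rad (plug gauge along its pocket within 0.15 rad), released and at rest (x of spanner_nut_c in the frame of nut_tray between 0.028 and 0.044 m and y of spanner_nut_c in the frame of nut_tray between -0.008 and 0.008 m and z of spanner_nut_c in the frame of nut_tray between 0.0145 and 0.0205 m and angle between each of spanner_nut_c, coupling_c's own z axis and vertical below 0.12 rad and linear speed of each of spanner_nut, thread_plug, thread_ring, coupling, loupe below 0.02 m/s and x of thread_plug_c in the frame of nut_tray between -0.044 and -0.028 m and y of thread_plug_c in the frame of nut_tray between -0.008 and 0.008 m and z of thread_plug_c in the frame of nut_tray between 0.0085 and 0.0145 m and angle between the y axis of thread_plug_c and the y axis of nut_tray, either way round below 0.15 rad and x of thread_ring_c in the frame of coupling_tray between -0.008 and 0.008 m and y of thread_ring_c in the frame of coupling_tray between -0.053 and -0.037 m and z of thread_ring_c in the frame of coupling_tray between 0.013 and 0.019 m and angle between the z axis of each of thread_ring_c, loupe_c and the z axis of coupling_tray, either way round below 0.12 rad and x of coupling_c in the frame of coupling_tray between -0.044 and -0.028 m and y of coupling_c in the frame of coupling_tray between 0.036 and 0.052 m and z of coupling_c in the frame of coupling_tray between 0.031 and 0.037 m and x of loupe_c in the frame of coupling_tray between 0.028 and 0.044 m and y of loupe_c in the frame of coupling_tray between 0.036 and 0.052 m and z of loupe_c in the frame of coupling_tray between 0.0125 and 0.0185 m); the robot touches nothing.
It fails at once if the setting ring, the collet or the plain plug gauge, which stay on the bench, is shifted by more than 25 mm (distance of any of setting_ring_c, collet_c, plug_gauge_c from where it was at the start of the episode above 0.025 m).
It fails at once if a part or gauge is dropped (falls freely, faster than 0.7 m/s, i.e. from more than 25 mm) ((linear speed of spanner_nut above 0.7 m/s and contact force between spanner_nut and anything else below 0.001 N) or (linear speed of thread_plug above 0.7 m/s and contact force between thread_plug and anything else below 0.001 N) or (linear speed of thread_ring above 0.7 m/s and contact force between thread_ring and anything else below 0.001 N) or (linear speed of coupling above 0.7 m/s and contact force between coupling and anything else below 0.001 N) or (linear speed of loupe above 0.7 m/s and contact force between loupe and anything else below 0.001 N)).
It also fails if it takes over 144 s, if anything falls off the work surface, if the arm or the gripper's body presses on something with over 40 N, if the wrist force passes 120 N, or if a joint passes its speed limit or range.

## Robot

A 6-joint arm with a two-finger parallel gripper is mounted at the origin on a cart in front of the work surface, level with it; the furniture and walls round the work are solid. World frame = base frame: x ahead of the robot, y to its left, z up, the work surface at z = 0. Lengths are in m, angles in rad, forces in N, time in s.
With the tool pointing down it reaches from about 0.325 to 0.9 m from the base axis. Payload 6.1 kg.
Tool frame: the origin (TCP) lies between the finger pads; the fingertips stand 14 mm ahead of it and the grasp point (between the pads) lies 5 mm behind it; x points along the fingers, y is the direction in which the jaws open and shut, and the axes are right-handed (so a half turn about x gives the same grasp; the last joint's range is limited). The gripper opens to 85 mm and grips with 20 to 120 N. Pads are 22 mm wide; open, the fingers measure 114 mm over their backs; the gripper's body (76 mm by 85 mm) begins 54 mm behind the grasp point. The pads swing forward as they close: fully open they stand 13 mm farther back than shut.
Start: joints at [1.091, 0.22, 1.526, -0, 1.395, -0.126], TCP at [0.217, 0.586, 0.245] pointing down, gripper open.
Joint ranges: [-2.98, 2.98], [-0.91, 2.08], [0.09, 2.57], [-1.24, 4.39], [0.2, 2.65], [-2.68, 2.68]. Speed limits (rad/s): [2.57, 2.57, 3.01, 3.14, 3.14, 3.14].

## Interface

Orientations are given as a unit quaternion [x, y, z, w].
In Python, from bench import monitor, read_camera, camera_model, sign_off, finder gives the robot as it stands.
- The arm moves only by the shell command python3 -m handwheel 'ROWS' [FORCE]. ROWS is JSON, a list of rows, each a list of 3 entries, a list of its own where there are three numbers: the shift along the tool's x, y, z in mm, then the turn, a rotation vector about the tool's x, y, z in degrees, then the opening, from 0 (shut) to 1 (fully open). A call has 1 to 10 rows; each row is the pose to reach, as a shift and turn from the pose commanded when the call began, along the tool's axes at that moment; what a row does not reach only later rows make up. A row lasts 1/10 s, in which the tool goes at most 50 mm and 8.59 degrees, less where a joint would pass 70% of its speed; a pose out of reach is approached as far as the arm can. A call with a gripper value outside its range is refused whole. The fingers move at their own pace and stop on an object; FORCE is the grip in N (left out, the last holds). Time passes only in rows, so rows that repeat a pose let the fingers close. It gives the time, the measured TCP pose, the force and the opening at its end, in the units of the state.
- monitor.get_obs(): the state, without advancing time (a new reading comes with each control period).
- read_camera(name): name is "scene" or "top" or "wrist"; returns (picture, depth): 400x640x3 uint8, red, green, blue; 400x640 float32, m along the optical axis (not along the pixel's ray), 0 where there is no reading.
- camera_model(name): a dict with "mtx" (3x3 intrinsics, pixels), "eye" and "attitude" of the camera in the world; the wrist camera has in their place "T_tool_cam" (4x4, takes a point from camera to tool coordinates, whose origin is the TCP and whose axes are the tool frame's). Camera axes: x right, y up, looking along -z (the intrinsics and any distortion apply to the point x, -y, -z); pixel columns grow to the right and rows downward; lengths in m; the calibration is good to about 2 mm. A picture is of the moment at which its call begins: read the wrist's pose just before it. camera_model takes no time and is no camera call.
- sign_off(): hands the job in, once; it reports no verdict.
Trained networks look in the newest picture that a camera, given by its name, has taken for a name from the list of things; names that differ only in an ending like _2 or _b are one class to them, and where a whole thing is asked for, a point or a joint stands for the part that bears it (a point fixed in the world has none). Each returns a list of dicts, best first, with "score" (0 to 1); they miss things now and then, are a little off and sometimes report something else, mostly with a low value. They report only what shows in the picture. A call takes as long as a camera call. They do not tell look-alikes from the thing itself.
- finder.look_for(camera, label): "location" ([x, y, z] in m, in the coordinates of the camera as it stood for that picture, good to about 4 mm: the middle of the surface that is visible of it).
- finder.masks_of(camera, label): "pixels" (400x640 bool, what is visible of it).
- finder.mark_of(camera, label): "location" ([x, y, z] in m, in the coordinates of the camera as it stood for that picture, good to about 4 mm: a listed point, or the origin of a listed thing).
The state is a dict: "time_s": time; "q": joint angles; "dq": joint speeds; "joint_efforts": joint torques, N m; "position": TCP position; "orientation": TCP orientation; "contact_force": force on the tool from outside, world axes, zero at the start; "ft_torque": the same for the moment, N m; "grip_width": finger opening in m.
Only numpy, scipy, OpenCV 4.12 (cv2) and the standard library are available. Lean on these libraries where they do the work, as an engineer would, in place of code of your own. Each camera call takes 0.05 s, during which the arm holds its last target.

## Working session

There is one attempt and no reset: what is moved stays moved. The work goes in short steps, Python scripts to look and compute and a shell command to move; the robot and the scene stay as the last step left them, time stands still between calls to the robot, and variables do not carry over. Pictures are saved under pics/ and viewed, and the job is handed in when it is done.

```bash
ls -la; mkdir -p pics
cat > h.py <<'E'
import numpy as np, cv2, json
from bench import monitor, read_camera, camera_model, sign_off, finder
from scipy.spatial.transform import Rotation as R
def save(img,name): cv2.imwrite('pics/'+name, img[:,:,::-1])
E
python3 - <<'E'
from h import *
print(monitor.get_obs())
for c in ("scene","top","wrist"):
    print(c,camera_model(c))
    p,d=read_camera(c); save(p,c+'0.png'); np.save(c+'0.npy',d); print(d.min(),d.max())
E
```

```text
total 12
drwxr-xr-x  3 agent agent 4096 Dec  7 02:56 .
drwxr-xr-x 23 root  root  4096 Dec  7 02:56 ..
drwxr-xr-x  2 agent agent 4096 Dec  7 02:56 pics
{'time_s': 0.0, 'q': array([ 1.09088262e+00,  2.21234004e-01,  1.52762856e+00,  2.71417636e-05,
        1.39471175e+00, -1.26111782e-01]), 'dq': array([-1.08376585e-03,  4.44900157e-04, -4.56480518e-04, -1.42503221e-03,
       -8.95318460e-05,  1.08321872e-03]), 'joint_efforts': array([ 3.89074139e-04, -4.96899748e+01, -3.89392591e+01, -1.53070878e-04,
        1.09980541e-02,  9.22234619e-06]), 'position': array([0.21627011, 0.58576156, 0.24418511]), 'orientation': array([ 0.12377219,  0.69628896, -0.12510396,  0.6958528 ]), 'contact_force': array([ 0.4709388 , -0.18656502,  1.10619456]), 'ft_torque': array([ 0.00201432,  0.02499211, -0.01398431]), 'grip_width': 0.08532485045793385}
scene {'mtx': array([[463.0328907 ,   0.        , 324.91410609],
       [  0.        , 463.0328907 , 202.17463826],
       [  0.        ,   0.        ,   1.        ]]), 'eye': array([-0.18894181, -0.56925201,  1.01532165]), 'attitude': array([ 0.32348962, -
[... 199 characters left out ...]
   ,   1.        ]]), 'eye': array([ 0.37976802, -0.05428156,  1.18541488]), 'attitude': array([ 0.04346302, -0.053305  , -0.70088565,  0.70994989])}
0.0 2.1918917
wrist {'mtx': array([[298.55478812,   0.        , 314.57570756],
       [  0.        , 298.55478812, 200.1175486 ],
       [  0.        ,   0.        ,   1.        ]]), 'T_tool_cam': array([[-1.41730629e-04,  2.74692257e-01, -9.61532186e-01,
        -1.27162591e-01],
       [ 9.99999923e-01, -3.13945317e-04, -2.37089272e-04,
         1.68550063e-04],
       [-3.66995114e-04, -9.61532145e-01, -2.74692191e-01,
        -6.86945393e-02],
       [ 0.00000000e+00,  0.00000000e+00,  0.00000000e+00,
         1.00000000e+00]])}
0.0 1.48201
```

View pics/top0.png

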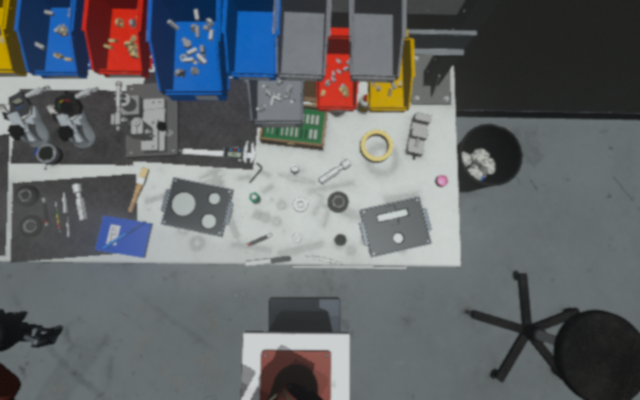

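View pics/scene0.png

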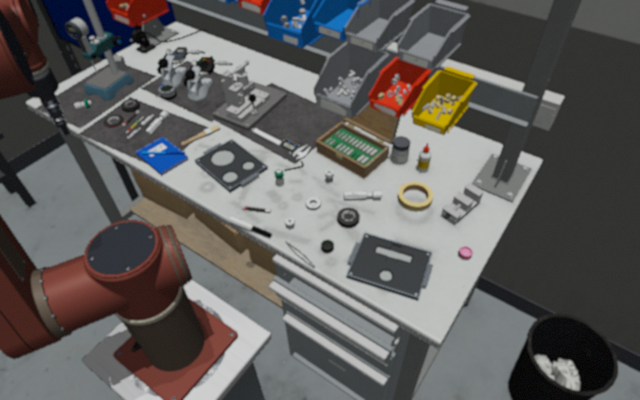

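View pics/wrist0.png

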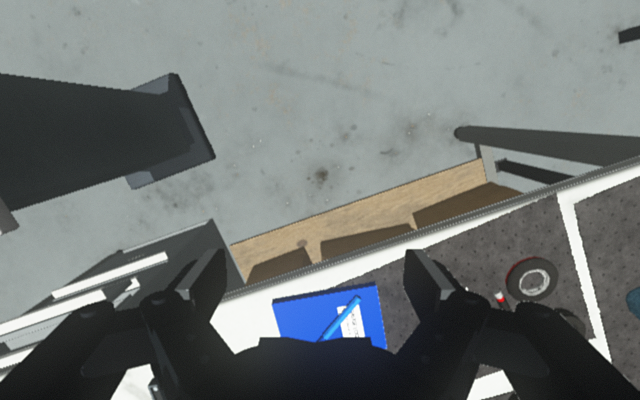

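```bash
cat >> h.py <<'E'
def cam_pose(c):
    m=camera_model(c)
    if c=='wrist':
        o=monitor.get_obs(); T=np.eye(4); T[:3,:3]=R.from_quat(o['orientation']).as_matrix(); T[:3,3]=o['position']
        return T@m['T_tool_cam'], m['mtx']
    T=np.eye(4); T[:3,:3]=R.from_quat(m['attitude']).as_matrix(); T[:3,3]=m['eye']; return T,m['mtx']
def proj(T,K,X):
    p=(np.asarray(X)-T[:3,3])@T[:3,:3]; return np.array([K[0,0]*p[0]/-p[2]+K[0,2],K[1,1]*-p[1]/-p[2]+K[1,2]])
def ray_z(T,K,u,v,z):
    d=T[:3,:3]@np.array([(u-K[0,2])/K[0,0],-(v-K[1,2])/K[1,1],-1]); return T[:3,3]+d*(z-T[2,3])/d[2]
def depth_pts(T,K,d,mask):
    v,u=np.nonzero(mask&(d>0)); z=d[v,u]
    P=np.stack([(u-K[0,2])/K[0,0]*z,-(v-K[1,2])/K[1,1]*z,-z],1); return P@T[:3,:3].T+T[:3,3]
E
python3 - <<'E'
from h import *
L="spanner_nut_c thread_plug_c coupling_c thread_ring_c loupe_c nut_tray coupling_tray setting_ring_c collet_c plug_gauge_c".split()
for c in ("top","scene"):
    T,K=cam_pose(c)
    p,d=read_camera(c)
    for l in L:
        for r in finder.mark_of(c,l)[:4]:
            X=T[:3,:3]@r['location']+T[:3,3]
            print(c,l,round(r['score'],2),X.round(3),proj(T,K,X).round(0))
    if c=='top':
        save(cv2.resize(p[130:280,140:470],None,fx=2.4,fy=2.4,interpolation=cv2.INTER_CUBIC),'topc.png')
    else: save(cv2.resize(p[120:310,180:490],None,fx=2.5,fy=2.5,interpolation=cv2.INTER_CUBIC),'scenec.png')
E
```

```text
top spanner_nut_c 0.44 [0.435 0.001 0.012] [298. 237.]
top thread_plug_c 0.4 [0.423 0.122 0.002] [259. 240.]
top coupling_c 0.47 [0.552 0.14  0.023] [253. 197.]
top thread_ring_c 0.66 [ 0.545 -0.122  0.013] [339. 202.]
top thread_ring_c 0.25 [0.423 0.121 0.003] [259. 240.]
top loupe_c 0.59 [ 0.429 -0.123  0.008] [339. 239.]
top loupe_c 0.58 [ 0.619 -0.443  0.006] [441. 180.]
top nut_tray 0.86 [ 0.473 -0.295 -0.002] [394. 226.]
top setting_ring_c 0.47 [ 0.531 -0.003  0.005] [300. 206.]
top collet_c 0.57 [0.645 0.019 0.013] [294. 169.]
top plug_gauge_c 0.53 [ 0.644 -0.106  0.008] [334. 171.]
scene spanner_nut_c 0.51 [ 0.544 -0.123  0.008] [349. 218.]
scene spanner_nut_c 0.47 [ 0.434 -0.     0.013] [291. 223.]
scene thread_plug_c 0.56 [0.424 0.123 0.003] [256. 209.]
scene coupling_c 0.44 [0.549 0.131 0.031] [280. 176.]
scene thread_ring_c 0.92 [ 0.548 -0.123  0.008] [350. 217.]
scene loupe_c 0.45 [ 0.613 -0.443  0.008] [464. 253.]
scene loupe_c 0.43 [ 0.427 -0.13   0.01 ] [328. 246.]
scene nut_tray 0.6 [ 0.472 -0.297 -0.   ] [389. 266.]
scene coupling_tray 0.62 [ 0.522  0.316 -0.004] [230. 166.]
scene setting_ring_c 0.67 [ 0.533 -0.004  0.009] [313. 203.]
scene collet_c 0.7 [ 0.534 -0.005  0.008] [313. 203.]
scene collet_c 0.42 [0.645 0.016 0.015] [329. 177.]
scene plug_gauge_c 0.57 [ 0.64  -0.104  0.015] [361. 193.]
```

```bash
true
```

```text
(no output)
```

View pics/topc.png

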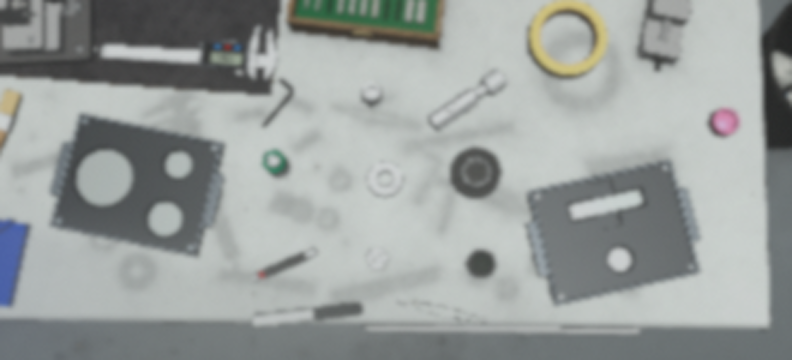

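View pics/scenec.png

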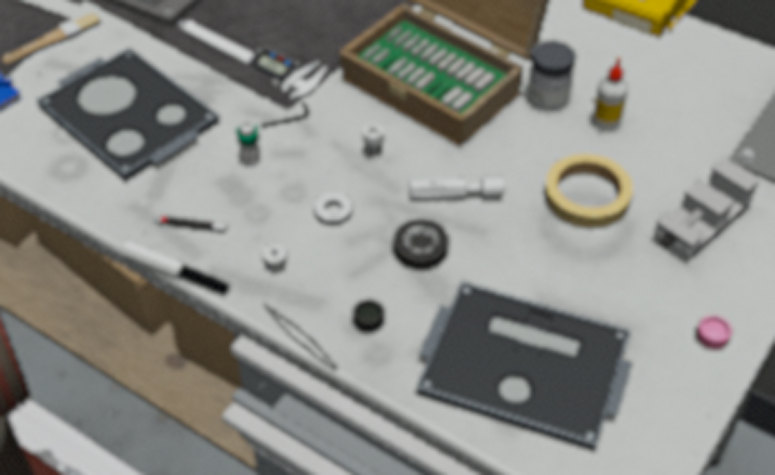

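```bash
cat >> h.py <<'E'
def want(x,y,z,yaw):
    """shift (mm, tool axes) and turn (deg) from the measured pose to TCP x,y,z, tool down; yaw = world angle (deg) of jaw axis (tool y)"""
    o=monitor.get_obs(); R0=R.from_quat(o['orientation']).as_matrix()
    a=np.radians(yaw); ty=np.array([np.cos(a),np.sin(a),0]); tx=np.array([0,0,-1.]); tz=np.cross(tx,ty)
    R1=np.stack([tx,ty,tz],1)
    s=R0.T@(np.array([x,y,z])-o['position'])*1000; w=R.from_matrix(R0.T@R1).as_rotvec(degrees=True)
    print('t',round(o['time_s'],2),'pos',o['position'].round(4),'yaw',round(yawnow(o),2),'shift',s.round(1),'turn',w.round(2),'q',o['q'].round(2),'w',round(o['grip_width'],4),'F',o['contact_force'].round(1))
def yawnow(o):
    m=R.from_quat(o['orientation']).as_matrix(); return np.degrees(np.arctan2(m[1,1],m[0,1]))
E
python3 - <<'E'
from h import *
o=monitor.get_obs(); print(R.from_quat(o['orientation']).as_matrix().round(3), yawnow(o))
want(0.40,0.06,0.30,-90)
want(0.40,0.06,0.30,-40)
E
```

```text
[[-0.     0.346  0.938]
 [ 0.     0.938 -0.346]
 [-1.     0.    -0.   ]] 69.7287156206597
t 1.25 pos [0.2166 0.5863 0.2453] yaw 69.73 shift [ -54.7 -430.1  354.4] turn [159.73  -0.     0.  ] q [ 1.09  0.22  1.53  0.    1.39 -0.13] w 0.0856 F [ 0.6 -0.4 -0.5]
t 1.25 pos [0.2166 0.5863 0.2453] yaw 69.73 shift [ -54.7 -430.1  354.4] turn [109.73  -0.     0.  ] q [ 1.09  0.22  1.53  0.    1.39 -0.13] w 0.0856 F [ 0.6 -0.4 -0.5]
```

```bash
python3 - <<'E'
from h import *
want(0.40,0.02,0.22,90)
E
python3 -m handwheel '[[[25,-470,370],[20.3,0,0],1],[[25,-470,370],[20.3,0,0],1],[[25,-470,370],[20.3,0,0],1],[[25,-470,370],[20.3,0,0],1],[[25,-470,370],[20.3,0,0],1],[[25,-470,370],[20.3,0,0],1],[[25,-470,370],[20.3,0,0],1],[[25,-470,370],[20.3,0,0],1],[[25,-470,370],[20.3,0,0],1],[[25,-470,370],[20.3,0,0],1]]'
python3 - <<'E'
from h import *
want(0.40,0.02,0.22,90)
E
```

```text
t 1.25 pos [0.2166 0.5863 0.2453] yaw 69.73 shift [  25.3 -467.6  368.3] turn [-20.27  -0.    -0.  ] q [ 1.09  0.22  1.53  0.    1.39 -0.13] w 0.0856 F [ 0.6 -0.4 -0.5]
time_s: 2.25
position: [0.3707, 0.1092, 0.2248]
orientation: [0.245, 0.663, -0.245, 0.664]
contact_force: [1.6, -1.3, -1.1]
grip_width: 0.0855
t 2.25 pos [0.3707 0.1092 0.2248] yaw 49.45 shift [  4.9 -48.7  80.2] turn [-40.55   0.1   -0.05] q [ 0.08 -0.38  2.13  0.    1.39 -0.78] w 0.0855 F [ 1.6 -1.3 -1.1]
```

```bash
python3 -m handwheel '[[[5,-49,80],[-40.5,0,0],1],[[5,-49,80],[-40.5,0,0],1],[[5,-49,80],[-40.5,0,0],1],[[5,-49,80],[-40.5,0,0],1],[[5,-49,80],[-40.5,0,0],1],[[5,-49,80],[-40.5,0,0],1]]'
python3 - <<'E'
from h import *
want(0.40,0.02,0.22,90)
p,d=read_camera('wrist'); save(p,'w1.png'); np.save('w1.npy',d)
T,K=cam_pose('wrist'); np.savez('w1cam',T=T,K=K)
L="spanner_nut_c thread_plug_c coupling_c thread_ring_c loupe_c nut_tray coupling_tray setting_ring_c collet_c plug_gauge_c".split()
for l in L:
    for r in finder.mark_of('wrist',l)[:3]:
        X=T[:3,:3]@r['location']+T[:3,3]
        print(l,round(r['score'],2),X.round(3),proj(T,K,X).round(0))
E
```

```text
time_s: 2.85
position: [0.3994, 0.0215, 0.2195]
orientation: [0.0, 0.707, -0.0, 0.707]
contact_force: [-0.3, -0.7, 0.6]
grip_width: 0.0855
t 2.85 pos [0.3994 0.0215 0.2195] yaw 90.0 shift [-0.5 -1.5  0.6] turn [-0.    0.01  0.  ] q [-0.14 -0.33  2.1   0.    1.37 -1.71] w 0.0855 F [-0.3 -0.7  0.6]
spanner_nut_c 0.77 [0.433 0.008 0.013] [303. 206.]
thread_plug_c 0.9 [0.431 0.123 0.01 ] [401. 204.]
coupling_c 0.88 [0.552 0.131 0.025] [403. 300.]
loupe_c 0.95 [ 0.435 -0.134  0.006] [184. 206.]
nut_tray 0.87 [ 0.469 -0.296 -0.001] [ 61. 231.]
coupling_tray 0.56 [0.43  0.12  0.007] [397. 202.]
setting_ring_c 0.57 [ 0.535 -0.002  0.008] [296. 281.]
collet_c 0.17 [ 0.535 -0.     0.003] [298. 279.]
plug_gauge_c 0.87 [ 0.641 -0.108  0.015] [219. 354.]
```

View pics/w1.png

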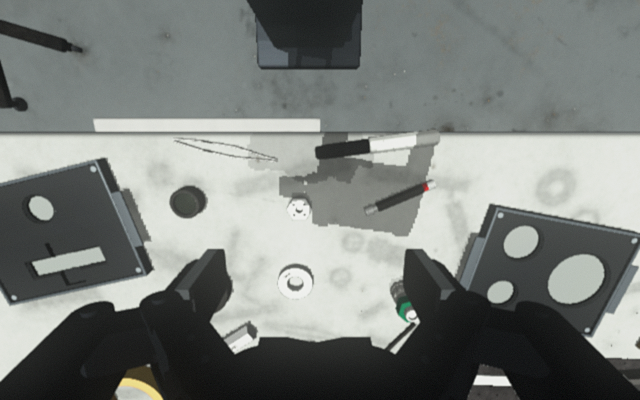

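```bash
cat >> h.py <<'E'
def meas(label,cam='wrist',zmin=None,best=None,d=None,T=None,K=None):
    m=finder.masks_of(cam,label)
    if not m: print(label,'no mask'); return
    m=m[0]['pixels']; P=depth_pts(T,K,d,m)
    top=np.percentile(P[:,2],97); Q=P[(P[:,2]>top-0.004)]
    c,r=cv2.minEnclosingCircle(Q[:,:2].astype(np.float32)*1000)
    rc=cv2.minAreaRect(Q[:,:2].astype(np.float32)*1000)
    v,u=np.nonzero(m)
    print(label,'n',m.sum(),'px',(u.mean().round(0),v.mean().round(0)),'ztop',top.round(4),'circ',np.round(c,1),round(r,1),'rect',np.round(rc[0],1),np.round(rc[1],1),round(rc[2],1),'mean',Q.mean(0).round(4))
    return m
E
python3 - <<'E'
from h import *
T,K=cam_pose('wrist'); p,d=read_camera('wrist')
vis=p.copy()
for l in "spanner_nut_c thread_plug_c loupe_c coupling_c setting_ring_c".split():
    m=meas(l,d=d,T=T,K=K)
    if m is not None:
        e=m^cv2.erode(m.astype(np.uint8),np.ones((3,3))).astype(bool); vis[e]=(255,0,255)
save(cv2.resize(vis[150:330,150:450],None,fx=2.6,fy=2.6,interpolation=cv2.INTER_NEAREST),'w1m.png')
E
```

```text
spanner_nut_c n 450 px (np.float64(299.0), np.float64(208.0)) ztop 0.0229 circ [434.3   3.2] 14.0 rect [434.3   3.2] [27.7 25.2] 27.8 mean [0.4342 0.0032 0.0216]
thread_plug_c n 564 px (np.float64(402.0), np.float64(303.0)) ztop 0.0543 circ [551.8 132.8] 8.4 rect [553.  131.5] [15.9 11.8] 27.5 mean [0.5525 0.1316 0.0527]
loupe_c n 913 px (np.float64(187.0), np.float64(202.0)) ztop 0.0184 circ [ 429.2 -128.9] 18.3 rect [ 429.  -128.8] [36.2 34.4] 84.4 mean [ 0.4293 -0.128   0.0165]
coupling_c n 601 px (np.float64(402.0), np.float64(303.0)) ztop 0.0542 circ [551.8 132.8] 8.4 rect [552.8 131.5] [15.9 12. ] 24.6 mean [0.5522 0.1315 0.0526]
setting_ring_c n 892 px (np.float64(295.0), np.float64(281.0)) ztop 0.0122 circ [537.1  -3.9] 22.7 rect [536.6  -3.5] [44.5 43.9] 58.7 mean [ 0.5361 -0.0036  0.0109]
```

View pics/w1m.png

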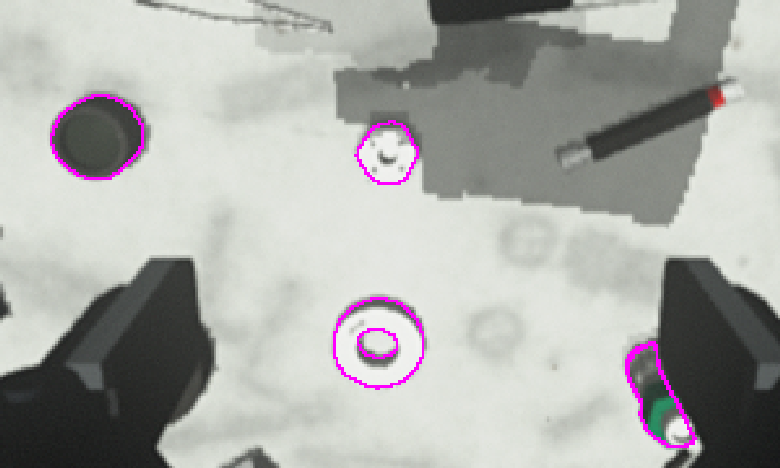

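Run:
```python
from h import *
T,K=cam_pose('wrist'); m=camera_model('wrist'); p,d=read_camera('wrist')
P=depth_pts(m['T_tool_cam'],K,d,np.ones(d.shape,bool))
Q=P[(P[:,0]<0.06)&(abs(P[:,1])<0.08)]
print(len(Q),Q.max(0),Q.min(0))
for y0 in range(-70,71,10):
    S=Q[abs(Q[:,1]*1000-y0)<5]
    if len(S): print(y0,len(S),np.percentile(S[:,0],99).round(4),S[:,2].min().round(4),S[:,2].max().round(4))
s=Q[(Q[:,0]>-0.02)]; print(np.histogram(s[:,0],10)); print(np.abs(s[:,1]).min(),np.abs(s[:,1]).max(),s[:,2].min(),s[:,2].max())
np.save('tmp.npy',Q)
```

```text
49478 [0.00266498 0.07452424 0.01390653] [-0.08562151 -0.07491859 -0.02051127]
-70 3442 -0.0441 -0.0136 0.0107
-60 6188 -0.0229 -0.0127 0.0138
-50 2454 -0.0044 -0.0131 0.0138
-40 3342 0.0007 -0.0175 0.0129
-30 2569 -0.0566 -0.0175 -0.0069
-20 2554 -0.0606 -0.0201 -0.0076
-10 2959 -0.0575 -0.0203 -0.0073
0 2447 -0.0587 -0.0114 -0.008
10 2976 -0.0575 -0.0205 -0.0079
20 2543 -0.0616 -0.0202 -0.0079
30 2504 -0.0563 -0.0175 -0.0073
40 3389 0.0005 -0.0171 0.0127
50 2443 -0.0046 -0.0131 0.0139
60 6334 -0.027 -0.0132 0.0138
70 3334 -0.0443 -0.0135 0.0102
(array([336, 316, 313, 295, 268, 256, 240, 199, 139,  83]), array([-0.01999012, -0.01772461, -0.0154591 , -0.01319359, -0.01092808,
       -0.00866257, -0.00639706, -0.00413155, -0.00186604,  0.00039947,
        0.00266498]))
0.04189325378767638 0.05681939419155858 -0.010573575829015379 0.012573553277913985
```

```bash
python3 - <<'E'
from h import *
want(0.4343,0.0032,0.07,57.8)
E
python3 -m handwheel '[[[150,-18,34],[32.2,0,0],0.5],[[150,-18,34],[32.2,0,0],0.5],[[150,-18,34],[32.2,0,0],0.5],[[150,-18,34],[32.2,0,0],0.5],[[150,-18,34],[32.2,0,0],0.5],[[150,-18,34],[32.2,0,0],0.5]]' 40
python3 - <<'E'
from h import *
want(0.4343,0.0032,0.022,57.8)
T,K=cam_pose('wrist'); m=camera_model('wrist'); p,d=read_camera('wrist'); save(p,'w2.png')
P=depth_pts(m['T_tool_cam'],K,d,np.ones(d.shape,bool))
Q=P[(P[:,0]<0.02)&(P[:,0]>-0.03)&(abs(P[:,1])<0.08)]
print(np.percentile(Q[:,0],99),np.abs(Q[:,1]).min(),np.abs(Q[:,1]).max())
meas('spanner_nut_c',d=d,T=T,K=K)
E
```

```text
t 3.75 pos [0.3993 0.0218 0.2194] yaw 89.93 shift [149.4 -18.5  35. ] turn [32.13 -0.    0.  ] q [-0.14 -0.33  2.1   0.    1.37 -1.71] w 0.0855 F [ 0.7 -0.6  0.6]
time_s: 4.35
position: [0.4339, 0.0036, 0.07]
orientation: [0.196, 0.679, -0.195, 0.68]
contact_force: [0.7, 0.6, -0.1]
grip_width: 0.0425
t 4.35 pos [0.4339 0.0036 0.07  ] yaw 57.9 shift [48.  -0.1  0.6] turn [ 0.1   0.04 -0.02] q [-0.17 -0.03  2.15  0.    1.02 -1.18] w 0.0425 F [ 0.7  0.6 -0.1]
0.011074921029688841 0.020612095366049736 0.04332129406578753
spanner_nut_c n 1572 px (np.float64(314.0), np.float64(227.0)) ztop 0.0226 circ [434.4   3.3] 14.4 rect [434.5   3.1] [25.8 28.4] 59.4 mean [0.4341 0.0035 0.0214]
```

View pics/w2.png

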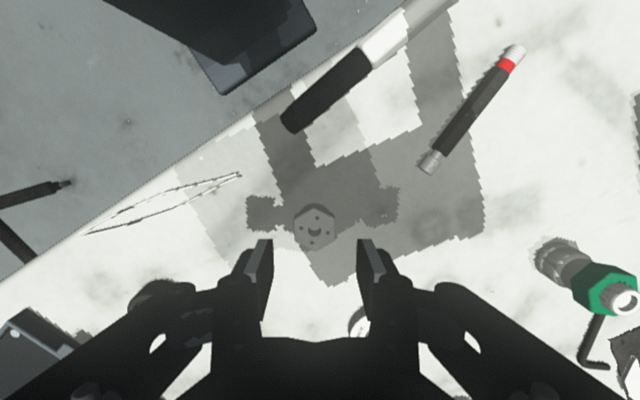

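```bash
python3 -m handwheel '[[[30,0,0.6],[0,0,0],0.5],[[50,0,0.6],[0,0,0],0.5],[[50,0,0.6],[0,0,0],0.5],[[50,0,0.6],[0,0,0],0.1],[[50,0,0.6],[0,0,0],0.1],[[50,0,0.6],[0,0,0],0.1],[[50,0,0.6],[0,0,0],0.1],[[50,0,0.6],[0,0,0],0.1]]' 40
python3 - <<'E'
from h import *
want(0.4343,0.0032,0.1,57.8)
E
```

```text
time_s: 5.25
position: [0.4352, 0.0032, 0.0209]
orientation: [0.197, 0.678, -0.196, 0.68]
contact_force: [-2.4, 0.3, 7.6]
grip_width: 0.0276
t 5.25 pos [0.4352 0.0032 0.0209] yaw 57.74 shift [-79.1  -0.4  -0.6] turn [-0.06  0.15 -0.06] q [-0.17  0.07  2.17  0.    0.9  -1.18] w 0.0276 F [-2.4  0.3  7.6]
```

```bash
python3 -m handwheel '[[[-20,0,0],[0,0,0],0.1],[[-70,0,0],[0,0,0],0.1],[[-110,0,0],[0,0,0],0.1],[[-110,0,0],[0,0,0],0.1]]' 40
python3 - <<'E'
from h import *
want(0.4,-0.15,0.15,90)
p,d=read_camera('wrist'); save(p[150:400,150:500],'w3.png')
E
```

```text
time_s: 5.65
position: [0.4383, 0.0027, 0.1358]
orientation: [0.197, 0.675, -0.196, 0.683]
contact_force: [0.9, 0.1, -0.7]
grip_width: 0.0275
t 5.65 pos [0.4383 0.0027 0.1358] yaw 57.75 shift [ -14.3 -149.5   49.2] turn [-32.26   0.69  -0.08] q [-0.17 -0.14  2.11  0.    1.16 -1.18] w 0.0275 F [ 0.9  0.1 -0.7]
```

View pics/w3.png

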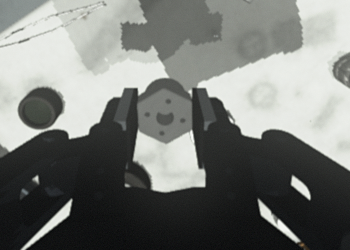

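Run:
```python
from h import *
want(0.45,-0.28,0.2,57.8)
```

```text
t 5.7 pos [0.4365 0.003  0.1329] yaw 57.74 shift [ -66.6 -231.9  162.9] turn [-0.06  0.41 -0.17] q [-0.17 -0.13  2.11 -0.    1.15 -1.18] w 0.0276 F [-0.7 -0.  -1.9]
```

```bash
python3 -m handwheel '[[[-70,-232,163],[0,0,0],0.1],[[-70,-232,163],[0,0,0],0.1],[[-70,-232,163],[0,0,0],0.1],[[-70,-232,163],[0,0,0],0.1],[[-70,-232,163],[0,0,0],0.1],[[-70,-232,163],[0,0,0],0.1],[[-70,-232,163],[0,0,0],0.1],[[-70,-232,163],[0,0,0],0.1],[[-70,-232,163],[0,0,0],0.1]]' 40
python3 - <<'E'
from h import *
want(0.45,-0.28,0.2,57.8)
T,K=cam_pose('wrist')
p,d=read_camera('wrist'); save(p,'w4.png'); np.savez('w4',T=T,K=K,p=p,d=d)
E
```

```text
time_s: 6.6
position: [0.4469, -0.2783, 0.1976]
orientation: [0.197, 0.68, -0.196, 0.678]
contact_force: [0.3, 1.0, -1.3]
grip_width: 0.0274
t 6.6 pos [ 0.4469 -0.2783  0.1976] yaw 57.75 shift [-2.4  0.2  3.5] turn [-0.05 -0.2  -0.05] q [-0.71  0.03  1.83  0.    1.29 -1.72] w 0.0274 F [ 0.3  1.  -1.3]
```

View pics/w4.png

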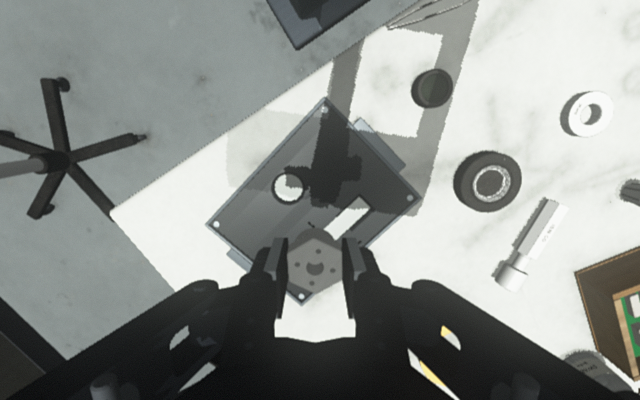

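Run:
```python
from h import *
z=np.load('w4.npz'); p=z['p']; T=z['T'];K=z['K']; d=z['d']
save(cv2.resize(p[85:305,195:425],None,fx=2.6,fy=2.6,interpolation=cv2.INTER_CUBIC),'w4c.png')
for u,v in [(326,102),(216,223),(410,199),(301,296)]:
    print(ray_z(T,K,u,v,.016).round(4), depth_pts(T,K,d,(np.indices(d.shape)[0]==v)&(np.indices(d.shape)[1]==u)))
```

```text
[ 0.3843 -0.2248  0.016 ] [[ 0.38423143 -0.22469803  0.01450186]]
[ 0.4274 -0.3933  0.016 ] [[ 0.42806533 -0.39579293  0.01095008]]
[ 0.5168 -0.2004  0.016 ] [[ 0.5186493  -0.19979609  0.01143705]]
[ 0.5542 -0.3642  0.016 ] [[ 0.55610329 -0.36558981  0.01241298]]
```

View pics/w4c.png

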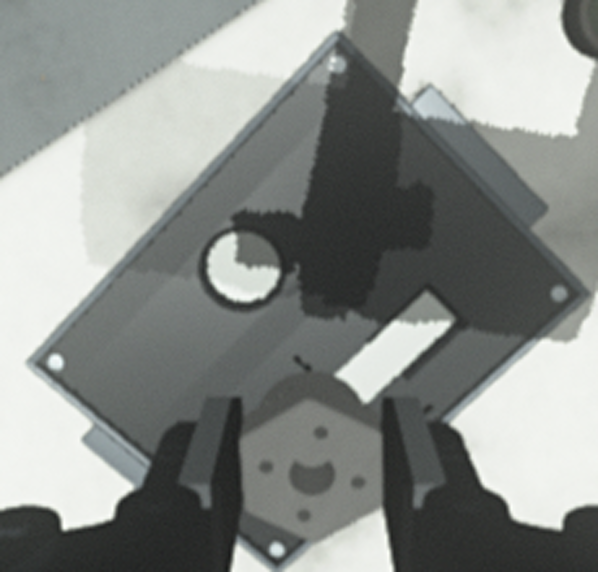

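Run:
```python
from h import *
z=np.load('w4.npz'); T=z['T'];K=z['K']; 
f=lambda a,b,h: ray_z(T,K,a/2.6+195-0.3,b/2.6+85-0.3,h)[:2]*1000
s=[f(337,64,.0125),f(56,361,.0125),f(277,549,.0125),f(559,293,.0125)]
print(np.round(s,1),np.mean(s,0).round(1)); s=np.array(s)
print('sides',np.linalg.norm(np.roll(s,-1,0)-s,axis=1).round(1))
e=(s[1]-s[0]+s[2]-s[3]); print('long ang',np.degrees(np.arctan2(e[1],e[0])))
e=(s[1]-s[2]+s[0]-s[3]); print('x ang (slot->round)',np.degrees(np.arctan2(e[1],e[0])))
c=[f(340,33,.016),f(28,362,.016),f(277,572,.016),f(592,292,.016)]; print('corners',np.round(c,1),np.mean(c,0).round(1),np.linalg.norm(np.roll(c,-1,0)-c,axis=1).round(1))
print('round pocket',f(243.5,268,.012))
```

```text
[[ 389.2 -229.7]
 [ 428.5 -395.2]
 [ 556.  -365.2]
 [ 516.4 -199.4]] [ 472.6 -297.4]
sides [170.1 131.  170.5 130.7]
long ang -76.60353058085335
x ang (slot->round) -166.68386309408612
corners [[ 380.3 -223. ]
 [ 422.1 -403.8]
 [ 564.3 -370.4]
 [ 521.9 -188.1]] [ 472.2 -296.3] [185.6 146.  187.1 145.8]
round pocket [ 437.34307319 -304.90016239]
```

Run:
```python
from h import *
want(0.438,-0.3055,0.06,57.8)
```

```text
t 6.65 pos [ 0.4471 -0.278   0.1978] yaw 57.8 shift [137.8 -28.2   7.3] turn [-0.   -0.17 -0.04] q [-0.71  0.03  1.83  0.    1.29 -1.72] w 0.0278 F [ 0.1  0.6 -1.2]
```

```bash
python3 -m handwheel '[[[50,-28,7],[0,0,0],0.1],[[100,-28,7],[0,0,0],0.1],[[130,-28,7],[0,0,0],0.1],[[138,-28,7],[0,0,0],0.1],[[138,-28,7],[0,0,0],0.1],[[138,-28,7],[0,0,0],0.1]]' 40
python3 - <<'E'
from h import *
want(0.438,-0.3055,0.0275,57.8)
E
```

```text
time_s: 7.25
position: [0.4401, -0.3075, 0.0634]
orientation: [0.196, 0.678, -0.197, 0.68]
contact_force: [0.3, 0.3, -0.4]
grip_width: 0.0277
t 7.25 pos [ 0.4401 -0.3075  0.0634] yaw 57.79 shift [35.8  0.6 -2.9] turn [-0.01  0.16  0.03] q [-0.76  0.22  1.9   0.    1.02 -1.77] w 0.0277 F [ 0.3  0.3 -0.4]
```

```bash
python3 -m handwheel '[[[10,0.6,-2.5],[0,0,0],0.1],[[20,0.6,-2.5],[0,0,0],0.1],[[25,0.6,-2.5],[0,0,0],0.1],[[25,0.6,-2.5],[0,0,0],0.1],[[25,0.6,-2.5],[0,0,0],0.1]]' 40
python3 - <<'E'
from h import *
want(0.438,-0.3055,0.0275,57.8)
p,d=read_camera('wrist'); save(cv2.resize(p[150:350,200:440],None,fx=2.5,fy=2.5),'w5.png')
E
```

```text
time_s: 7.75
position: [0.4368, -0.3054, 0.0363]
orientation: [0.197, 0.679, -0.197, 0.679]
contact_force: [1.1, -0.1, -0.9]
grip_width: 0.0277
t 7.75 pos [ 0.4368 -0.3054  0.0363] yaw 57.72 shift [8.8 0.5 1. ] turn [-0.08 -0.02 -0.  ] q [-0.76  0.26  1.91 -0.    0.97 -1.77] w 0.0277 F [ 1.1 -0.1 -0.9]
```

View pics/w5.png

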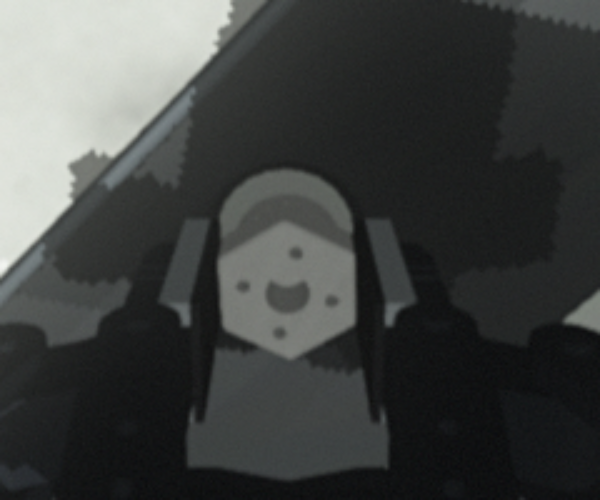

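```bash
python3 -m handwheel '[[[5,0.5,1],[0,0,0],0.1],[[8,0.5,1],[0,0,0],0.1],[[8.5,0.5,1],[0,0,0],0.1],[[8.5,0.5,1],[0,0,0],0.1]]' 40
python3 - <<'E'
from h import *
want(0.438,-0.3055,0.0275,57.8)
E
```

```text
time_s: 8.2
position: [0.4379, -0.3054, 0.0277]
orientation: [0.197, 0.679, -0.196, 0.679]
contact_force: [0.5, -0.5, -1.3]
grip_width: 0.0273
t 8.2 pos [ 0.4379 -0.3054  0.0277] yaw 57.73 shift [ 0.2 -0.1  0.2] turn [-0.07 -0.03 -0.01] q [-0.76  0.28  1.91  0.    0.95 -1.76] w 0.0273 F [ 0.5 -0.5 -1.3]
```

```bash
python3 -m handwheel '[[[1,0,0],[0,0,0],0.1],[[1,0,0],[0,0,0],0.1],[[1,0,0],[0,0,0],0.4],[[1,0,0],[0,0,0],0.48],[[1,0,0],[0,0,0],0.48],[[-30,0,0],[0,0,0],0.48],[[-75,0,0],[0,0,0],0.48],[[-120,0,0],[0,0,0],0.48],[[-130,0,0],[0,0,0],0.48]]' 40
python3 - <<'E'
from h import *
want(0.438,-0.3055,0.0275,57.8)
T,K=cam_pose('wrist')
p,d=read_camera('wrist'); save(p,'w6.png'); np.savez('w6',T=T,K=K,p=p,d=d)
meas('spanner_nut_c',d=d,T=T,K=K)
E
```

```text
time_s: 9.1
position: [0.4407, -0.3079, 0.1642]
orientation: [0.195, 0.676, -0.198, 0.682]
contact_force: [1.0, 0.2, 0.6]
grip_width: 0.0408
t 9.1 pos [ 0.4407 -0.3079  0.1642] yaw 57.74 shift [136.7   0.9  -4.9] turn [-0.06  0.57  0.11] q [-0.76  0.08  1.84  0.    1.21 -1.76] w 0.0408 F [1.  0.2 0.6]
spanner_nut_c n 711 px (np.float64(315.0), np.float64(187.0)) ztop 0.0288 circ [ 437.9 -305.2] 14.2 rect [ 437.7 -305.3] [25.5 27.6] 58.4 mean [ 0.438  -0.305   0.0275]
```

View pics/w6.png

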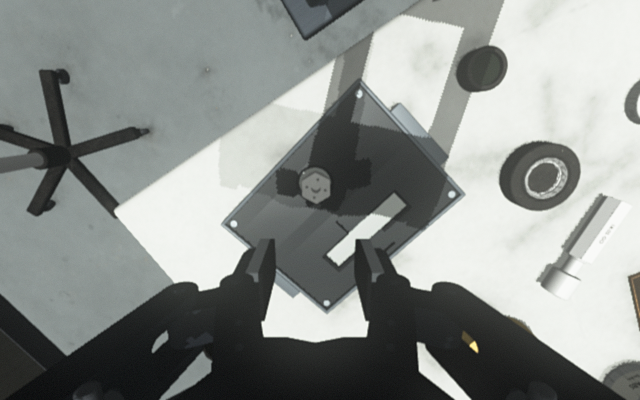

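Run:
```python
from h import *
want(0.427,0.122,0.12,20.5)
```

```text
t 9.2 pos [ 0.4394 -0.3067  0.1607] yaw 57.73 shift [  39.   355.9 -239.6] turn [37.23  0.32 -0.04] q [-0.76  0.08  1.85 -0.    1.21 -1.76] w 0.0409 F [ 0.  -0.4 -0. ]
```

```bash
python3 -m handwheel '[[[10,356,-240],[37.2,0,0],0.5],[[10,356,-240],[37.2,0,0],0.5],[[10,356,-240],[37.2,0,0],0.5],[[10,356,-240],[37.2,0,0],0.5],[[39,356,-240],[37.2,0,0],0.5],[[39,356,-240],[37.2,0,0],0.5],[[39,356,-240],[37.2,0,0],0.5],[[39,356,-240],[37.2,0,0],0.5],[[39,356,-240],[37.2,0,0],0.5],[[39,356,-240],[37.2,0,0],0.5]]' 40
python3 - <<'E'
from h import *
want(0.427,0.122,0.07,20.5)
T,K=cam_pose('wrist')
p,d=read_camera('wrist'); save(p,'w7.png'); np.savez('w7',T=T,K=K,p=p,d=d)
meas('thread_plug_c',d=d,T=T,K=K)
E
```

```text
time_s: 10.2
position: [0.422, 0.1279, 0.1158]
orientation: [0.4, 0.584, -0.402, 0.58]
contact_force: [-0.3, -0.7, 0.4]
grip_width: 0.0431
t 10.2 pos [0.422  0.1279 0.1158] yaw 20.87 shift [45.8  2.8  7.4] turn [ 0.37 -0.16  0.28] q [ 0.11 -0.08  2.11  0.    1.13 -0.25] w 0.0431 F [-0.3 -0.7  0.4]
thread_plug_c n 1343 px (np.float64(315.0), np.float64(208.0)) ztop 0.0107 circ [424.7 121.2] 43.6 rect [425.5 121.6] [11.1 87.2] 24.8 mean [0.4244 0.1241 0.0091]
```

View pics/w7.png

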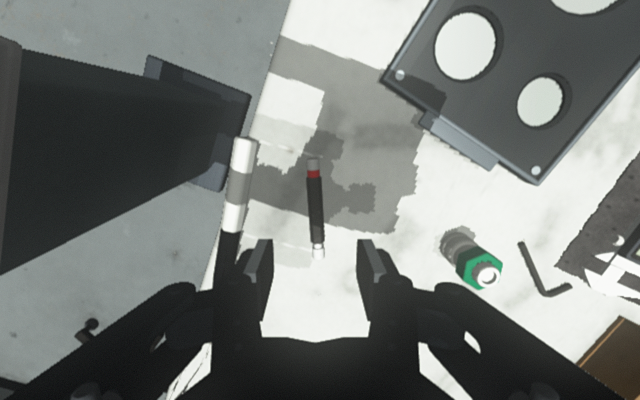

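Run:
```python
from h import *
want(0.425,0.1213,0.05,24.8)
```

```text
t 10.3 pos [0.4233 0.1244 0.1168] yaw 20.72 shift [66.8  0.8  3.6] turn [-4.08 -0.05  0.23] q [ 0.11 -0.09  2.11 -0.    1.13 -0.25] w 0.0426 F [-0.5  0.   0.4]
```

```bash
python3 -m handwheel '[[[40,1,3.6],[-4,0,0],0.38],[[67,1,3.6],[-4,0,0],0.38],[[67,1,3.6],[-4,0,0],0.38],[[67,1,3.6],[-4,0,0],0.38],[[67,1,3.6],[-4,0,0],0.38]]' 40
python3 - <<'E'
from h import *
want(0.425,0.1213,0.017,24.8)
T,K=cam_pose('wrist')
p,d=read_camera('wrist'); save(p,'w8.png'); np.savez('w8',T=T,K=K,p=p,d=d)
meas('thread_plug_c',d=d,T=T,K=K)
want(0.425,0.1213,0.017,24.8)
E
```

```text
time_s: 10.8
position: [0.4286, 0.1201, 0.0532]
orientation: [0.383, 0.594, -0.382, 0.595]
contact_force: [-0.2, -0.2, 0.8]
grip_width: 0.0324
t 10.8 pos [0.4286 0.1201 0.0532] yaw 24.45 shift [36.2 -2.8 -2.6] turn [-0.35  0.04 -0.11] q [ 0.1   0.03  2.13 -0.    0.98 -0.33] w 0.0324 F [-0.2 -0.2  0.8]
thread_plug_c n 2377 px (np.float64(310.0), np.float64(221.0)) ztop 0.0107 circ [425.  122.1] 43.0 rect [425.1 122.2] [10.8 85.9] 24.6 mean [0.4241 0.1248 0.0091]
t 10.9 pos [0.4288 0.1204 0.0535] yaw 24.49 shift [36.5 -3.2 -2.4] turn [-0.31  0.06 -0.16] q [ 0.1   0.03  2.13 -0.    0.98 -0.33] w 0.0323 F [ 0.7  0.  -0.7]
```

View pics/w8.png

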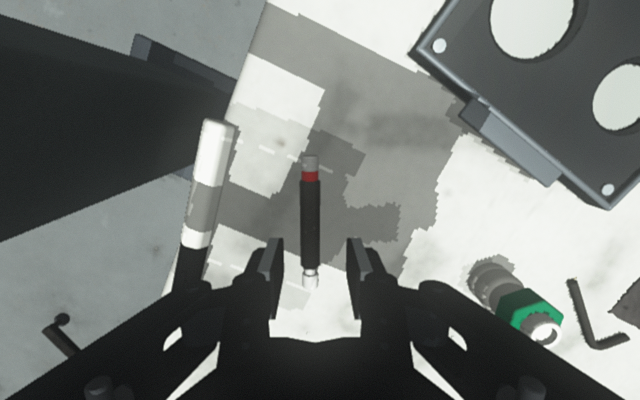

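```bash
python3 -m handwheel '[[[12,-2.8,-2.6],[-0.3,0,0],0.38],[[28,-2.8,-2.6],[-0.3,0,0],0.38],[[36,-2.8,-2.6],[-0.3,0,0],0.38],[[36.3,-2.8,-2.6],[-0.3,0,0],0.38],[[36.3,-2.8,-2.6],[-0.3,0,0],0.05],[[36.3,-2.8,-2.6],[-0.3,0,0],0.05],[[36.3,-2.8,-2.6],[-0.3,0,0],0.05],[[36.3,-2.8,-2.6],[-0.3,0,0],0.05],[[36.3,-2.8,-2.6],[-0.3,0,0],0.05]]' 40
python3 - <<'E'
from h import *
want(0.425,0.1217,0.017,24.8)
E
```

```text
time_s: 11.8
position: [0.4242, 0.1219, 0.016]
orientation: [0.381, 0.596, -0.381, 0.596]
contact_force: [-0.5, -0.4, 0.8]
grip_width: 0.01
t 11.8 pos [0.4242 0.1219 0.016 ] yaw 24.83 shift [-1.   0.6  0.5] turn [ 0.03  0.02 -0.05] q [ 0.1   0.1   2.15  0.    0.89 -0.33] w 0.01 F [-0.5 -0.4  0.8]
```

```bash
python3 -m handwheel '[[[-40,0,0],[0,0,0],0.05],[[-90,0,0],[0,0,0],0.05],[[-100,0,0],[0,0,0],0.05]]' 40
python3 - <<'E'
from h import *
want(0.5075,-0.2887,0.11,13.35)
p,d=read_camera('wrist'); save(p[150:400,150:500],'w9.png')
E
```

```text
time_s: 12.1
position: [0.4274, 0.1223, 0.1211]
orientation: [0.383, 0.593, -0.379, 0.598]
contact_force: [0.3, -0.4, -0.2]
grip_width: 0.0105
t 12.1 pos [0.4274 0.1223 0.1211] yaw 24.84 shift [  11.4 -100.1  406.6] turn [11.49  0.12 -0.51] q [ 0.1  -0.1   2.1  -0.    1.12 -0.33] w 0.0105 F [ 0.3 -0.4 -0.2]
```

View pics/w9.png

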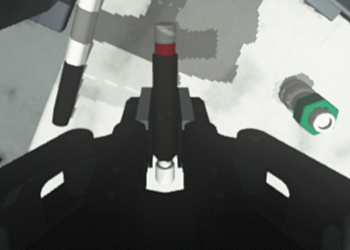

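```bash
python3 -m handwheel '[[[0,-100,406],[11.5,0,0],0.05],[[0,-100,406],[11.5,0,0],0.05],[[0,-100,406],[11.5,0,0],0.05],[[0,-100,406],[11.5,0,0],0.05],[[0,-100,406],[11.5,0,0],0.05],[[0,-100,406],[11.5,0,0],0.05],[[0,-100,406],[11.5,0,0],0.05],[[0,-100,406],[11.5,0,0],0.05],[[0,-100,406],[11.5,0,0],0.05],[[0,-100,406],[11.5,0,0],0.05]]' 40
python3 - <<'E'
from h import *
want(0.5075,-0.2887,0.05,13.35)
E
```

```text
time_s: 13.15
position: [0.5028, -0.2911, 0.1138]
orientation: [0.439, 0.554, -0.44, 0.553]
contact_force: [-0.1, 0.5, -0.4]
grip_width: 0.0102
t 13.15 pos [ 0.5028 -0.2911  0.1138] yaw 13.13 shift [63.8  5.2 -1.2] turn [-0.22 -0.05  0.07] q [-0.66  0.25  1.76 -0.    1.14 -0.89] w 0.0102 F [-0.1  0.5 -0.4]
```

```bash
python3 -m handwheel '[[[40,5,-1],[-0.2,0,0],0.05],[[62,5,-1],[-0.2,0,0],0.05],[[64,5,-1],[-0.2,0,0],0.05],[[64,5,-1],[-0.2,0,0],0.05],[[64,5,-1],[-0.2,0,0],0.05]]' 40
python3 - <<'E'
from h import *
want(0.5075,-0.2887,0.0225,13.35)
T,K=cam_pose('wrist')
p,d=read_camera('wrist'); save(p,'w10.png'); np.savez('w10',T=T,K=K,p=p,d=d)
want(0.5075,-0.2887,0.0225,13.35)
E
```

```text
time_s: 13.65
position: [0.5088, -0.2864, 0.0528]
orientation: [0.437, 0.555, -0.437, 0.556]
contact_force: [-0.4, 0.1, -0.2]
grip_width: 0.0104
t 13.65 pos [ 0.5088 -0.2864  0.0528] yaw 13.57 shift [30.3 -1.9  1.9] turn [ 0.22  0.07 -0.06] q [-0.65  0.34  1.78  0.    1.03 -0.88] w 0.0104 F [-0.4  0.1 -0.2]
t 13.7 pos [ 0.5092 -0.2868  0.0533] yaw 13.56 shift [30.8 -2.1  1.4] turn [ 0.21  0.12 -0.1 ] q [-0.65  0.34  1.78  0.    1.03 -0.88] w 0.0104 F [ 0.3 -0.4  0.3]
```

View pics/w10.png

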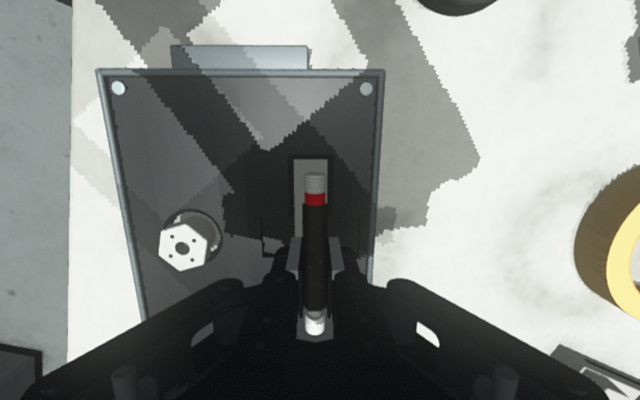

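Run:
```python
from h import *
z=np.load('w10.npz'); T=z['T'];K=z['K']
xa=np.radians(-166.65); X=np.array([np.cos(xa),np.sin(xa)]); Y=np.array([-X[1],X[0]]); c=np.array([.4725,-.297])
for u,v in [(290,158),(329,158),(119,88),(366,89)]:
    w=ray_z(T,K,u,v,.012)[:2]-c; print((w@X*1000).round(1),(w@Y*1000).round(1))
```

```text
-24.8 -47.8
-46.8 -47.9
64.7 -84.4
-65.7 -84.4
```

```bash
python3 -m handwheel '[[[10,-2,1.6],[0.2,0,0],0.05],[[18,-2,1.6],[0.2,0,0],0.05],[[24,-2,1.6],[0.2,0,0],0.05],[[28,-2,1.6],[0.2,0,0],0.05],[[30,-2,1.6],[0.2,0,0],0.05],[[30,-2,1.6],[0.2,0,0],0.05],[[30,-2,1.6],[0.2,0,0],0.05]]' 40
python3 - <<'E'
from h import *
want(0.5075,-0.2887,0.0225,13.35)
E
```

```text
time_s: 14.4
position: [0.5066, -0.2885, 0.022]
orientation: [0.439, 0.555, -0.439, 0.554]
contact_force: [-2.6, 1.7, 5.4]
grip_width: 0.0101
t 14.4 pos [ 0.5066 -0.2885  0.022 ] yaw 13.33 shift [-0.5  0.9  0.5] turn [-0.02 -0.02  0.02] q [-0.65  0.38  1.78  0.    0.98 -0.89] w 0.0101 F [-2.6  1.7  5.4]
```

```bash
python3 -m handwheel '[[[0,0,0],[0,0,0],0.22],[[0,0,0],[0,0,0],0.27],[[0,0,0],[0,0,0],0.27],[[-30,0,0],[0,0,0],0.27],[[-75,0,0],[0,0,0],0.3],[[-120,0,0],[0,0,0],0.5],[[-130,0,0],[0,0,0],0.5]]' 40
python3 - <<'E'
from h import *
T,K=cam_pose('wrist')
p,d=read_camera('wrist'); save(p,'w11.png'); np.savez('w11',T=T,K=K,p=p,d=d)
meas('thread_plug_c',d=d,T=T,K=K)
meas('spanner_nut_c',d=d,T=T,K=K)
want(0.4293,-0.1285,0.12,60)
E
```

```text
time_s: 15.1
position: [0.5095, -0.2907, 0.158]
orientation: [0.439, 0.551, -0.439, 0.558]
contact_force: [1.4, -0.5, -0.5]
grip_width: 0.0427
thread_plug_c n 1065 px (np.float64(311.0), np.float64(185.0)) ztop 0.0169 circ [ 507.1 -289. ] 42.8 rect [ 507.9 -288.8] [10.2 85.6] 12.9 mean [ 0.507  -0.2862  0.0151]
spanner_nut_c n 810 px (np.float64(233.0), np.float64(191.0)) ztop 0.0289 circ [ 438.8 -305.3] 14.2 rect [ 439.  -305.3] [25.4 28.4] 0.0 mean [ 0.4391 -0.305   0.0275]
t 15.25 pos [ 0.5068 -0.2887  0.1519] yaw 13.33 shift [  31.7  -38.5 -173.8] turn [-4.667e+01  8.000e-02 -2.000e-02] q [-0.65  0.2   1.73 -0.    1.21 -0.89] w 0.0425 F [-0.5 -0.2 -0.7]
```

View pics/w11.png

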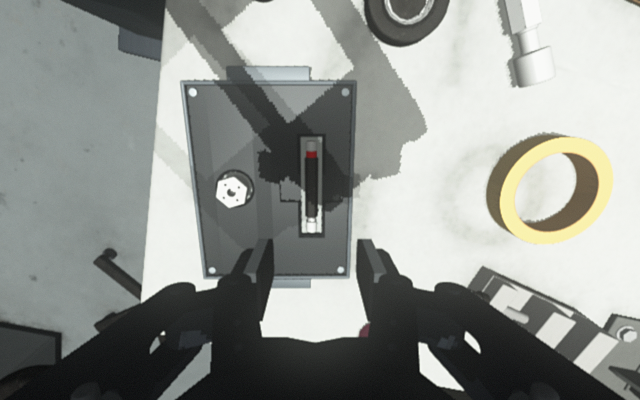

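Run:
```python
from h import *
want(0.4293,-0.1287,0.06,13.35)
z=np.load('w1cam.npz'); 
p=cv2.imread('pics/w1.png'); cv2.imwrite('pics/w1ct.png',cv2.resize(p[190:350,450:640],None,fx=3.5,fy=3.5,interpolation=cv2.INTER_CUBIC))
```

```text
t 15.25 pos [ 0.5068 -0.2887  0.1519] yaw 13.33 shift [  91.7  -38.6 -173.6] turn [-0.02  0.06 -0.05] q [-0.65  0.2   1.73 -0.    1.21 -0.89] w 0.0425 F [-0.5 -0.2 -0.7]
```

View pics/w1ct.png

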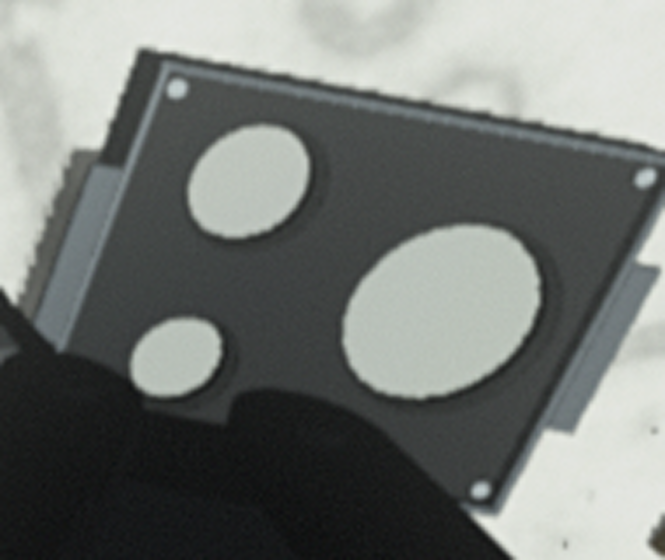

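Run:
```python
from h import *
z=np.load('w1cam.npz'); T=z['T'];K=z['K']
f=lambda a,b,h: ray_z(T,K,a/3.5+450-.3,b/3.5+190-.3,h)[:2]*1000
A,B,C=f(177,89,.012),f(645,178,.012),f(481,490,.012)
print(A,B,C,np.linalg.norm(A-B),np.linalg.norm(B-C))
c=(A+C)/2; y=(A-B); x=(B-C)
print('c',c,'yang',np.degrees(np.arctan2(y[1],y[0])),'xang',np.degrees(np.arctan2(x[1],x[0])))
```

```text
[445.41643126 241.15695582] [478.40727639 408.91692316] [606.79757021 383.99418964] 170.97310462211993 130.786888454449
c [526.10700074 312.57557273] yang -101.12553430859018 xang 169.0145401600165
```

```bash
python3 -m handwheel '[[[40,-38.6,-173.6],[0,0,0],0.6],[[60,-38.6,-173.6],[0,0,0],0.6],[[80,-38.6,-173.6],[0,0,0],0.6],[[92,-38.6,-173.6],[0,0,0],0.6],[[92,-38.6,-173.6],[0,0,0],0.6],[[92,-38.6,-173.6],[0,0,0],0.6],[[92,-38.6,-173.6],[0,0,0],0.6]]' 40
python3 - <<'E'
from h import *
T,K=cam_pose('wrist')
p,d=read_camera('wrist'); save(p,'w12.png'); np.savez('w12',T=T,K=K,p=p,d=d)
meas('loupe_c',d=d,T=T,K=K)
want(0.4293,-0.1287,0.0195,13.35)
E
```

```text
time_s: 15.95
position: [0.4295, -0.1291, 0.0596]
orientation: [0.439, 0.555, -0.439, 0.555]
contact_force: [0.8, -0.6, -0.6]
grip_width: 0.0512
loupe_c n 2788 px (np.float64(313.0), np.float64(228.0)) ztop 0.0184 circ [ 429.4 -129.1] 18.1 rect [ 429.5 -128.4] [34.8 35.1] 60.6 mean [ 0.429  -0.1278  0.0165]
t 16.05 pos [ 0.4304 -0.1299  0.0605] yaw 13.28 shift [41.  -0.9 -1.5] turn [-0.07  0.09 -0.1 ] q [-0.47  0.03  2.12 -0.    0.99 -0.7 ] w 0.0513 F [ 0.3  0.6 -0.1]
```

View pics/w12.png

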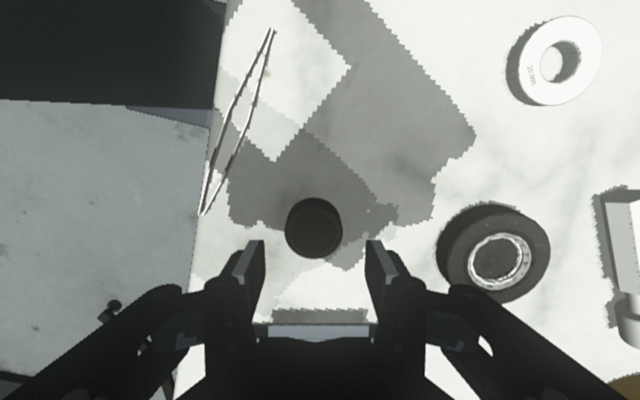

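```bash
python3 -m handwheel '[[[20,-0.8,-1.3],[0,0,0],0.6],[[38,-0.8,-1.3],[0,0,0],0.6],[[41,-0.8,-1.3],[0,0,0],0.6],[[41,-0.8,-1.3],[0,0,0],0.3],[[41,-0.8,-1.3],[0,0,0],0.3],[[41,-0.8,-1.3],[0,0,0],0.3],[[41,-0.8,-1.3],[0,0,0],0.3]]' 40
python3 - <<'E'
from h import *
want(0.4293,-0.1287,0.0195,13.35)
E
python3 -m handwheel '[[[-40,0,0],[0,0,0],0.3],[[-80,0,0],[0,0,0],0.3],[[-100,0,0],[0,0,0],0.3]]' 40
python3 - <<'E'
from h import *
want(0.5,0.27,0.2,13.35)
xa=np.radians(169); X=np.array([np.cos(xa),np.sin(xa)]); Y=np.array([-X[1],X[0]]); c=np.array([526.1,312.6])
for n,a,b in (('ring',0,-45),('coup',-36,44),('loupe',36,44)): print(n,(c+a*X+b*Y).round(1))
E
```

```text
time_s: 16.75
position: [0.4285, -0.1277, 0.0194]
orientation: [0.439, 0.554, -0.438, 0.555]
contact_force: [-0.2, -0.2, -0.6]
grip_width: 0.0337
t 16.75 pos [ 0.4285 -0.1277  0.0194] yaw 13.33 shift [-0.1  0.5  1.1] turn [-0.02  0.06 -0.07] q [-0.47  0.1   2.14  0.    0.9  -0.7 ] w 0.0337 F [-0.2 -0.2 -0.6]
time_s: 17.05
position: [0.4296, -0.1282, 0.1223]
orientation: [0.439, 0.553, -0.438, 0.556]
contact_force: [1.1, -1.0, 0.2]
grip_width: 0.034
t 17.05 pos [ 0.4296 -0.1282  0.1223] yaw 13.34 shift [ -78.3  160.7 -370.9] turn [-0.01  0.19 -0.22] q [-0.47 -0.08  2.09 -0.    1.13 -0.7 ] w 0.034 F [ 1.1 -1.   0.2]
ring [534.7 356.8]
coup [553.  262.5]
loupe [482.4 276.3]
```

Run:
```python
from h import *
want(0.49,0.30,0.19,79)
```

```text
t 17.05 pos [ 0.4296 -0.1282  0.1223] yaw 13.34 shift [ -68.4  157.8 -402.5] turn [-65.66   0.29  -0.09] q [-0.47 -0.08  2.09 -0.    1.13 -0.7 ] w 0.034 F [ 1.1 -1.   0.2]
```

```bash
python3 -m handwheel '[[[-68,158,-402],[-65.6,0,0],0.3],[[-68,158,-402],[-65.6,0,0],0.3],[[-68,158,-402],[-65.6,0,0],0.3],[[-68,158,-402],[-65.6,0,0],0.3],[[-68,158,-402],[-65.6,0,0],0.3],[[-68,158,-402],[-65.6,0,0],0.3],[[-68,158,-402],[-65.6,0,0],0.3],[[-68,158,-402],[-65.6,0,0],0.3],[[-68,158,-402],[-65.6,0,0],0.3],[[-68,158,-402],[-65.6,0,0],0.3]]' 40
python3 - <<'E'
from h import *
want(0.4824,0.2763,0.06,79)
p,d=read_camera('wrist') 
T,K=cam_pose('wrist')
p,d=read_camera('wrist'); save(p,'w13.png'); np.savez('w13',T=T,K=K,p=p,d=d)
want(0.4824,0.2763,0.06,79)
E
```

```text
time_s: 18.05
position: [0.4895, 0.3048, 0.1882]
orientation: [0.068, 0.703, -0.066, 0.705]
contact_force: [-0.3, -0.8, -1.0]
grip_width: 0.0337
t 18.05 pos [0.4895 0.3048 0.1882] yaw 79.18 shift [128.1 -29.7  -1.9] turn [ 0.18  0.13 -0.18] q [ 0.42  0.15  1.72  0.    1.27 -0.96] w 0.0337 F [-0.3 -0.8 -1. ]
t 18.15 pos [0.4886 0.3009 0.1866] yaw 79.05 shift [126.6 -25.2  -1.4] turn [0.05 0.   0.03] q [ 0.41  0.15  1.72 -0.    1.27 -0.96] w 0.0337 F [-1.  -0.3 -0.8]
```

View pics/w13.png

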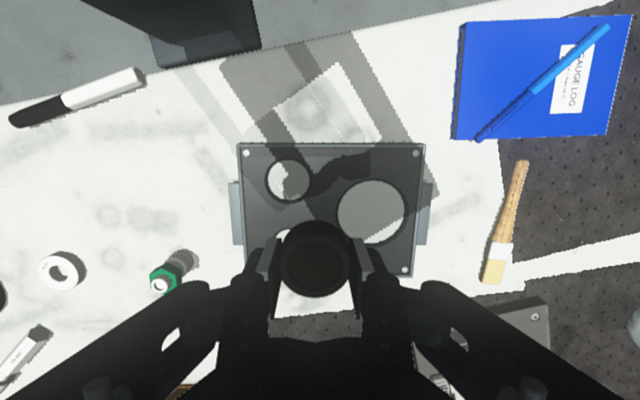

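Run:
```python
from h import *
p=cv2.imread('pics/w13.png'); cv2.imwrite('pics/w13c.png',cv2.resize(p[130:290,225:445],None,fx=3.5,fy=3.5,interpolation=cv2.INTER_CUBIC))
```

```text
(no output)
```

View pics/w13c.png

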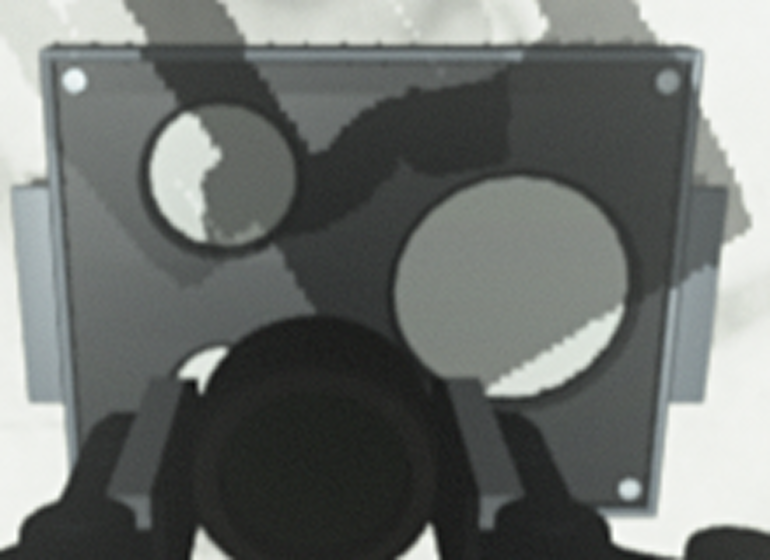

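Run:
```python
from h import *
z=np.load('w13.npz'); T=z['T'];K=z['K']
f=lambda a,b,h: ray_z(T,K,a/3.5+225-.35,b/3.5+130-.35,h)[:2]*1000
A,B,C=f(74,81,.012),f(668,81,.012),f(630,489,.012)
print(A,B,C,np.linalg.norm(A-B),np.linalg.norm(B-C))
c=(A+C)/2; y=(A-B); x=(B-C)
print('c',c,'yang',np.degrees(np.arctan2(y[1],y[0])),'xang',np.degrees(np.arctan2(x[1],x[0])))
xa=np.radians(169); X=np.array([np.cos(xa),np.sin(xa)]); Y=np.array([-X[1],X[0]])
for n,a,b in (('ring',0,-45),('coup',-36,44),('loupe',36,44)): print(n,(c+a*X+b*Y).round(1))
print('obs loupe',f(222.5,176,.012),'ring',f(511.5,287,.012))
```

```text
[444.79154442 240.57739792] [477.00420169 408.57784703] [605.63036455 383.87964995] 171.06082598659754 130.97591653343744
c [525.21095449 312.22852394] yang -100.85423999837633 xang 169.13062670096815
ring [533.8 356.4]
coup [552.2 262.2]
loupe [481.5 275.9]
obs loupe [480.12900452 276.63910561] ring [530.42216683 355.73379677]
```

```bash
python3 -m handwheel '[[[50,-25,-3.5],[0,0,0],0.3],[[100,-25,-3.5],[0,0,0],0.3],[[127,-25,-3.5],[0,0,0],0.3],[[137,-25,-3.5],[0,0,0],0.3],[[137,-25,-3.5],[0,0,0],0.3],[[137,-25,-3.5],[0,0,0],0.3]]' 40
python3 - <<'E'
from h import *
want(0.4801,0.2764,0.026,79)
p,d=read_camera('wrist'); save(cv2.resize(p[130:350,180:460],None,fx=2.5,fy=2.5),'w14.png')
want(0.4801,0.2764,0.026,79)
E
```

```text
time_s: 18.75
position: [0.4822, 0.2763, 0.0515]
orientation: [0.069, 0.703, -0.068, 0.705]
contact_force: [0.4, 1.0, -0.8]
grip_width: 0.0336
t 18.75 pos [0.4822 0.2763 0.0515] yaw 78.89 shift [25.5 -0.4 -2.1] turn [-0.11  0.13 -0.08] q [ 0.38  0.28  1.85 -0.    1.01 -1.  ] w 0.0336 F [ 0.4  1.  -0.8]
t 18.8 pos [0.4826 0.2767 0.052 ] yaw 78.9 shift [26.  -0.9 -2.5] turn [-0.1   0.19 -0.12] q [ 0.38  0.28  1.85 -0.    1.01 -1.  ] w 0.0338 F [ 0.5  0.1 -0.2]
```

View pics/w14.png

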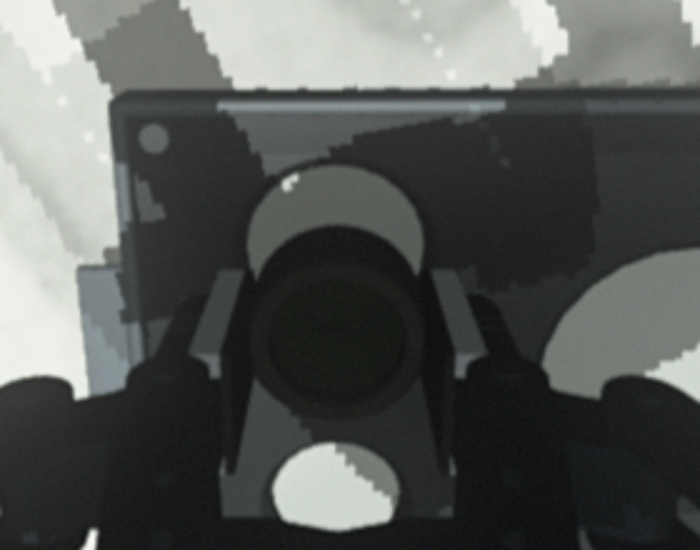

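```bash
python3 -m handwheel '[[[10,-0.6,-2],[0,0,0],0.3],[[18,-0.6,-2],[0,0,0],0.3],[[22,-0.6,-2],[0,0,0],0.3],[[23,-0.6,-2],[0,0,0],0.3],[[23,-0.6,-2],[0,0,0],0.3],[[23,-0.6,-2],[0,0,0],0.3]]' 40
python3 - <<'E'
from h import *
want(0.4801,0.2764,0.026,79)
E
```

```text
time_s: 19.4
position: [0.4788, 0.2762, 0.0267]
orientation: [0.068, 0.704, -0.068, 0.704]
contact_force: [0.2, 0.6, -0.0]
grip_width: 0.0336
t 19.4 pos [0.4788 0.2762 0.0267] yaw 78.93 shift [0.7 0.4 1.3] turn [-0.07  0.01 -0.01] q [ 0.38  0.31  1.86  0.    0.96 -1.  ] w 0.0336 F [ 0.2  0.6 -0. ]
```

```bash
python3 -m handwheel '[[[1.3,0.4,1.3],[0,0,0],0.3],[[1.3,0.4,1.3],[0,0,0],0.3],[[1.3,0.4,1.3],[0,0,0],0.3],[[1.3,0.4,1.3],[0,0,0],0.5],[[1.3,0.4,1.3],[0,0,0],0.5],[[1.3,0.4,1.3],[0,0,0],0.5],[[-30,0.4,1.3],[0,0,0],0.5],[[-75,0,1],[0,0,0],0.5],[[-125,0,1],[0,0,0],1]]' 40
python3 - <<'E'
from h import *
T,K=cam_pose('wrist')
p,d=read_camera('wrist'); save(p,'w15.png'); np.savez('w15',T=T,K=K,p=p,d=d)
meas('loupe_c',d=d,T=T,K=K)
meas('coupling_c',d=d,T=T,K=K)
want(0.545,-0.123,0.13,-11)
want(0.545,-0.123,0.13,79)
E
```

```text
time_s: 20.3
position: [0.4783, 0.2754, 0.1515]
orientation: [0.068, 0.705, -0.069, 0.703]
contact_force: [1.5, 0.9, 0.6]
grip_width: 0.0557
loupe_c n 1345 px (np.float64(316.0), np.float64(198.0)) ztop 0.0245 circ [482. 276.] 18.2 rect [482.  276.3] [35.  35.5] 77.9 mean [0.4812 0.2761 0.0226]
coupling_c n 418 px (np.float64(190.0), np.float64(282.0)) ztop 0.0416 circ [539.6 137.1] 4.3 rect [538.2 137.4] [8.5 3. ] 74.5 mean [0.5384 0.1377 0.0411]
t 20.45 pos [0.4827 0.2772 0.1565] yaw 78.94 shift [  25.7 -380.9  137.8] turn [89.94  0.13 -0.59] q [ 0.38  0.13  1.8  -0.    1.2  -1.  ] w 0.0771 F [-0.2 -0.7 -0.5]
t 20.45 pos [0.4827 0.2772 0.1565] yaw 78.94 shift [  25.7 -380.9  137.8] turn [-0.06  0.45 -0.29] q [ 0.38  0.13  1.8  -0.    1.2  -1.  ] w 0.0771 F [-0.2 -0.7 -0.5]
```

View pics/w15.png

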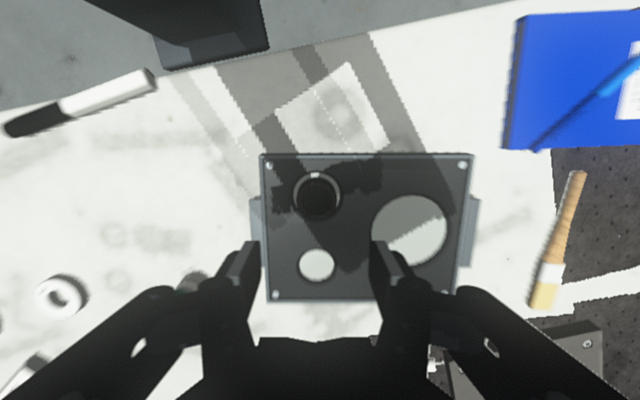

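```bash
python3 -m handwheel '[[[25,-381,138],[90,0,0],1],[[25,-381,138],[90,0,0],1],[[25,-381,138],[90,0,0],1],[[25,-381,138],[90,0,0],1],[[25,-381,138],[90,0,0],1],[[25,-381,138],[90,0,0],1],[[25,-381,138],[90,0,0],1],[[25,-381,138],[90,0,0],1],[[25,-381,138],[90,0,0],1],[[25,-381,138],[90,0,0],1]]' 60
python3 - <<'E'
from h import *
T,K=cam_pose('wrist')
p,d=read_camera('wrist'); save(p,'w16.png'); np.savez('w16',T=T,K=K,p=p,d=d)
meas('thread_ring_c',d=d,T=T,K=K)
want(0.545,-0.123,0.06,-11)
E
```

```text
time_s: 21.45
position: [0.5409, -0.1266, 0.1247]
orientation: [-0.531, -0.467, 0.532, -0.465]
contact_force: [-0.1, 0.4, -0.4]
grip_width: 0.0852
thread_ring_c n 4905 px (np.float64(319.0), np.float64(193.0)) ztop 0.0192 circ [ 546.5 -120.9] 32.5 rect [ 546.4 -120.2] [63.7 64.4] 72.8 mean [ 0.5465 -0.1195  0.0177]
t 21.55 pos [ 0.5408 -0.1249  0.1248] yaw -7.17 shift [64.8  4.1 -2.3] turn [ 3.83 -0.04  0.16] q [-0.37  0.18  1.82  0.    1.15 -0.24] w 0.0853 F [0.2 0.5 0.3]
```

View pics/w16.png

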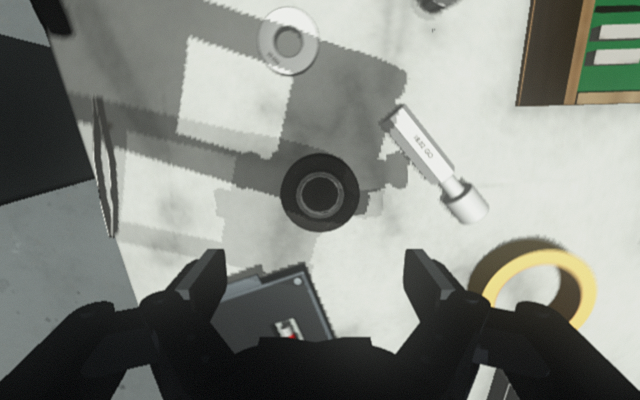

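```bash
python3 - <<'E'
from h import *
want(0.5465,-0.1209,0.05,-11)
E
python3 -m handwheel '[[[40,4.8,-6.3],[3.8,0,0],1],[[70,4.8,-6.3],[3.8,0,0],1],[[75,4.8,-6.3],[3.8,0,0],1],[[75,4.8,-6.3],[3.8,0,0],1],[[75,4.8,-6.3],[3.8,0,0],1],[[75,4.8,-6.3],[3.8,0,0],1]]' 60
python3 - <<'E'
from h import *
T,K=cam_pose('wrist')
p,d=read_camera('wrist'); save(p,'w17.png'); np.savez('w17',T=T,K=K,p=p,d=d)
meas('thread_ring_c',d=d,T=T,K=K)
want(0.5465,-0.1209,0.0145,-11)
E
```

```text
t 21.55 pos [ 0.5408 -0.1249  0.1248] yaw -7.17 shift [74.8  5.4 -4.6] turn [ 3.83 -0.04  0.16] q [-0.37  0.18  1.82  0.    1.15 -0.24] w 0.0853 F [0.2 0.5 0.3]
time_s: 22.15
position: [0.5488, -0.1192, 0.0536]
orientation: [0.545, 0.45, -0.544, 0.452]
contact_force: [-1.1, -0.0, -0.6]
grip_width: 0.0852
thread_ring_c n 9017 px (np.float64(309.0), np.float64(235.0)) ztop 0.019 circ [ 546.4 -120.8] 32.6 rect [ 546.  -120.1] [63.6 64. ] 79.4 mean [ 0.5465 -0.1187  0.0176]
t 22.25 pos [ 0.5486 -0.1192  0.0533] yaw -10.79 shift [38.8 -1.8  2. ] turn [ 0.21  0.03 -0.16] q [-0.35  0.29  1.84 -0.    1.01 -0.17] w 0.0854 F [ 0.5 -0.1 -0.3]
```

View pics/w17.png

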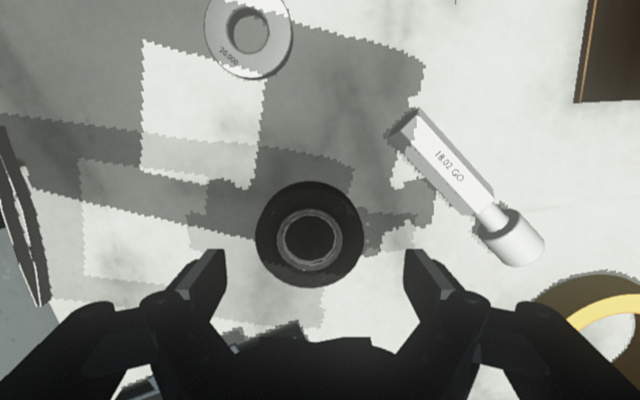

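```bash
python3 -m handwheel '[[[15,-1.8,2],[0,0,0],1],[[30,-1.8,2],[0,0,0],1],[[38,-1.8,2],[0,0,0],1],[[38.5,-1.8,2],[0,0,0],1],[[38.5,-1.8,2],[0,0,0],0.6],[[38.5,-1.8,2],[0,0,0],0.6],[[38.5,-1.8,2],[0,0,0],0.6],[[38.5,-1.8,2],[0,0,0],0.6]]' 60
python3 - <<'E'
from h import *
want(0.5465,-0.1209,0.0145,-11)
E
```

```text
time_s: 23.05
position: [0.5461, -0.1207, 0.014]
orientation: [0.545, 0.45, -0.545, 0.451]
contact_force: [-0.0, -0.1, 3.1]
grip_width: 0.0611
t 23.05 pos [ 0.5461 -0.1207  0.014 ] yaw -10.81 shift [-0.5  0.5  0.1] turn [ 0.19  0.02 -0.09] q [-0.36  0.35  1.85 -0.    0.94 -0.17] w 0.0611 F [-0.  -0.1  3.1]
```

```bash
python3 -m handwheel '[[[-40,0,0],[0,0,0],0.6],[[-90,0,0],[0,0,0],0.6],[[-115,0,0],[0,0,0],0.6],[[-115,0,0],[0,0,0],0.6]]' 60
python3 - <<'E'
from h import *
want(0.5338,0.3564,0.13,-11)
T,K=cam_pose('wrist')
m=camera_model('wrist'); p,d=read_camera('wrist'); save(p[150:400,150:500],'w18.png')
P=depth_pts(m['T_tool_cam'],K,d,np.ones(d.shape,bool))
for s in (-1,1):
    Q=P[(P[:,0]<0.03)&(P[:,0]>-0.03)&(P[:,1]*s>.030)&(P[:,1]*s<0.055)&(abs(P[:,2])<.012)]; print(np.percentile(Q[:,0],99))
E
```

```text
time_s: 23.45
position: [0.5484, -0.1215, 0.1329]
orientation: [0.546, 0.448, -0.543, 0.453]
contact_force: [-0.5, -0.2, -2.8]
grip_width: 0.0609
t 23.45 pos [ 0.5484 -0.1215  0.1329] yaw -10.81 shift [   1.3 -103.9 -466.7] turn [ 0.19  0.08 -0.5 ] q [-0.36  0.17  1.8   0.    1.16 -0.17] w 0.0609 F [-0.5 -0.2 -2.8]
0.005324722901657497
0.004202440640670725
```

View pics/w18.png

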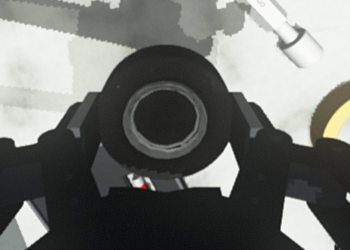

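```bash
python3 -m handwheel '[[[0,-104,-467],[0,0,0],0.6],[[0,-104,-467],[0,0,0],0.6],[[0,-104,-467],[0,0,0],0.6],[[0,-104,-467],[0,0,0],0.6],[[0,-104,-467],[0,0,0],0.6],[[0,-104,-467],[0,0,0],0.6],[[0,-104,-467],[0,0,0],0.6],[[0,-104,-467],[0,0,0],0.6],[[0,-104,-467],[0,0,0],0.6],[[0,-104,-467],[0,0,0],0.6]]' 60
python3 - <<'E'
from h import *
p,d=read_camera('wrist')
T,K=cam_pose('wrist')
p,d=read_camera('wrist'); save(p,'w19.png'); np.savez('w19',T=T,K=K,p=p,d=d)
want(0.5338,0.3564,0.05,-11)
E
```

```text
time_s: 24.5
position: [0.5281, 0.3607, 0.1245]
orientation: [-0.543, -0.452, 0.546, -0.451]
contact_force: [1.0, 0.5, -2.4]
grip_width: 0.0609
t 24.6 pos [0.528  0.361  0.1246] yaw -10.56 shift [74.6  6.8  3.4] turn [0.44 0.09 0.23] q [0.48 0.36 1.59 0.   1.2  0.66] w 0.0612 F [ 0.1 -1.  -3. ]
```

View pics/w19.png

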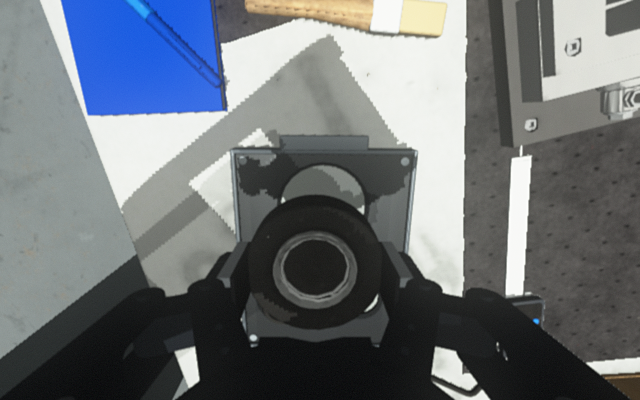

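Run:
```python
from h import *
p=cv2.imread('pics/w19.png'); cv2.imwrite('pics/w19c.png',cv2.resize(p[140:360,220:430],None,fx=3,fy=3,interpolation=cv2.INTER_CUBIC)[:600])
```

```text
(no output)
```

View pics/w19c.png

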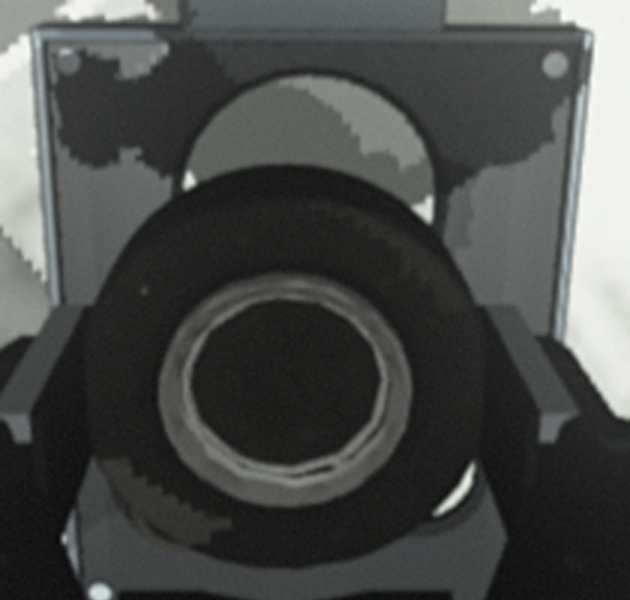

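Run:
```python
from h import *
z=np.load('w19.npz'); T=z['T'];K=z['K']
f=lambda a,b,h: ray_z(T,K,a/3+220-.33,b/3+140-.33,h)[:2]*1000
B,C,A=f(68,61,.012),f(555,65,.012),f(100,592,.012)
c=(A+C)/2; y=(A-B); x=(B-C)
print(A,B,C,np.linalg.norm(A-B),np.linalg.norm(B-C),'c',c,'yang',np.degrees(np.arctan2(y[1],y[0])),'xang',np.degrees(np.arctan2(x[1],x[0])))
xa=np.radians(169); X=np.array([np.cos(xa),np.sin(xa)]); Y=np.array([-X[1],X[0]])
for n,a,b in (('ring',0,-45),('coup',-36,44),('loupe',36,44)): print(n,(c+a*X+b*Y).round(1))
for q in [(310,68),(178,190),(442,190)]:
    w=f(*q,.012)-c; print('tray coords',w@X,w@Y)
```

```text
[445.04991201 240.9926466 ] [477.40585619 408.51483837] [605.71759639 383.54800926] 170.61826355572867 130.7181901201276 c [525.3837542  312.27032793] yang -100.93174042461268 xang 168.98900534347368
ring [534.  356.4]
coup [552.3 262.2]
loupe [481.6 275.9]
tray coords 0.4439120597308996 -83.9589311784417
tray coords 36.81504061005857 -49.441224578056676
tray coords -36.910214110937105 -50.083043493046205
```

```bash
python3 -m handwheel '[[[35,6.8,3.4],[0.4,0,0],0.6],[[65,6.8,3.4],[0.4,0,0],0.6],[[80,6.8,3.4],[0.4,0,0],0.6],[[82,6.8,3.4],[0.4,0,0],0.6],[[82,6.8,3.4],[0.4,0,0],0.6],[[82,6.8,3.4],[0.4,0,0],0.6]]' 60
python3 - <<'E'
from h import *
want(0.534,0.3564,0.02,-11)
p,d=read_camera('wrist');save(cv2.resize(p[100:360,180:460],None,fx=2.3,fy=2.3),'w20.png')
want(0.534,0.3564,0.02,-11)
E
```

```text
time_s: 25.2
position: [0.538, 0.3535, 0.0477]
orientation: [0.547, 0.448, -0.546, 0.449]
contact_force: [-0.3, -0.3, -2.9]
grip_width: 0.0609
t 25.2 pos [0.538  0.3535 0.0477] yaw -11.23 shift [27.7 -4.5 -2. ] turn [-0.23 -0.09 -0.12] q [ 0.46  0.46  1.61 -0.    1.06  0.65] w 0.0609 F [-0.3 -0.3 -2.9]
t 25.25 pos [0.5382 0.3537 0.0481] yaw -11.22 shift [28.1 -4.7 -1.8] turn [-0.22 -0.11 -0.15] q [ 0.46  0.46  1.61 -0.    1.06  0.65] w 0.0612 F [-0.5 -0.7 -2.8]
```

View pics/w20.png

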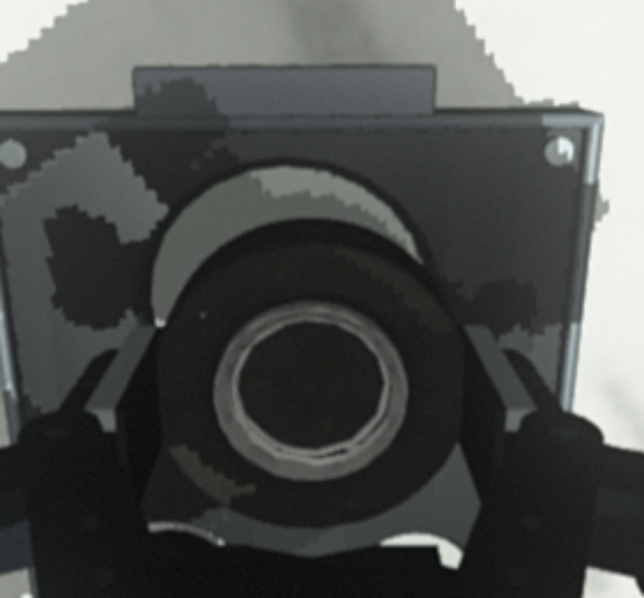

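```bash
python3 -m handwheel '[[[5,-4.6,-1.8],[-0.2,0,0],0.6],[[12,-4.6,-1.8],[-0.2,0,0],0.6],[[16,-4.6,-1.8],[-0.2,0,0],0.6],[[16,-4.6,-1.8],[-0.2,0,0],0.6],[[16,-4.6,-1.8],[-0.2,0,0],0.6]]' 60
python3 - <<'E'
from h import *
want(0.534,0.3564,0.02,-11)
p,d=read_camera('wrist');save(cv2.resize(p[100:360,180:460],None,fx=2.3,fy=2.3),'w21.png')
want(0.534,0.3564,0.02,-11)
E
```

```text
time_s: 25.75
position: [0.5324, 0.3557, 0.0298]
orientation: [-0.545, -0.45, 0.546, -0.45]
contact_force: [0.8, -0.2, -2.7]
grip_width: 0.0611
t 25.75 pos [0.5324 0.3557 0.0298] yaw -11.01 shift [ 9.8  1.4 -0.9] turn [-0.01  0.02  0.02] q [ 0.47  0.49  1.62 -0.    1.03  0.66] w 0.0611 F [ 0.8 -0.2 -2.7]
t 25.8 pos [0.5327 0.3558 0.0301] yaw -11.02 shift [10.1  1.2 -0.8] turn [-0.02  0.01  0.  ] q [ 0.47  0.49  1.62 -0.    1.03  0.66] w 0.0612 F [ 0.9  1.1 -2.4]
```

View pics/w21.png

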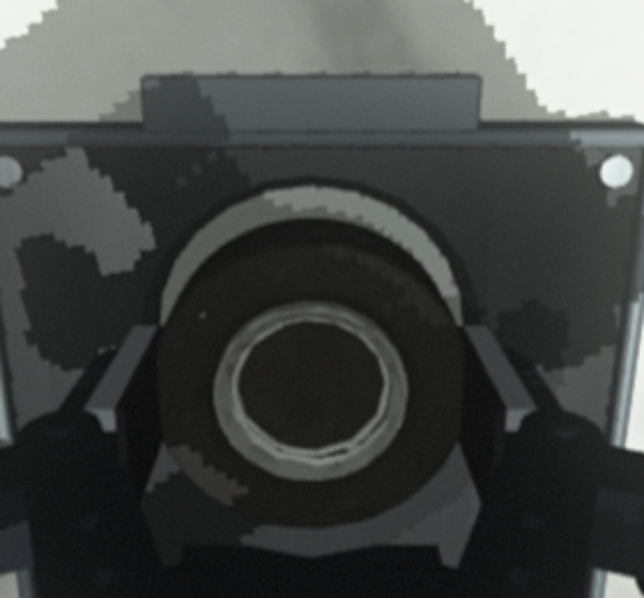

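Centred. Lower to the floor.

```bash
python3 -m handwheel '[[[4,0.8,-0.8],[0,0,0],0.6],[[8,0.8,-0.8],[0,0,0],0.6],[[9.5,0.8,-0.8],[0,0,0],0.6],[[9.5,0.8,-0.8],[0,0,0],0.6],[[9.5,0.8,-0.8],[0,0,0],0.6]]' 60
python3 - <<'E'
from h import *
want(0.534,0.3564,0.02,-11)
E
```

```text
time_s: 26.3
position: [0.5337, 0.3565, 0.0209]
orientation: [0.546, 0.45, -0.546, 0.45]
contact_force: [-0.9, -0.8, 0.4]
grip_width: 0.0616
t 26.3 pos [0.5337 0.3565 0.0209] yaw -11.02 shift [ 0.9  0.3 -0. ] turn [-0.02 -0.   -0.01] q [ 0.47  0.5   1.62 -0.    1.02  0.66] w 0.0616 F [-0.9 -0.8  0.4]
```

```bash
python3 -m handwheel '[[[0.5,0,0],[0,0,0],0.6],[[0.5,0,0],[0,0,0],0.85],[[0.5,0,0],[0,0,0],0.85],[[0.5,0,0],[0,0,0],0.85],[[-30,0,0],[0,0,0],0.85],[[-75,0,0],[0,0,0],0.85],[[-120,0,0],[0,0,0],0.85],[[-130,0,0],[0,0,0],0.85]]' 60
python3 - <<'E'
from h import *
p,d=read_camera('wrist')
T,K=cam_pose('wrist')
p,d=read_camera('wrist'); save(p,'w22.png'); np.savez('w22',T=T,K=K,p=p,d=d)
meas('thread_ring_c',d=d,T=T,K=K); meas('loupe_c',d=d,T=T,K=K)
want(0.52,0.12,0.19,90)
E
```

```text
time_s: 27.1
position: [0.537, 0.3583, 0.1578]
orientation: [0.549, 0.449, -0.542, 0.451]
contact_force: [1.1, 0.4, 0.3]
grip_width: 0.0725
thread_ring_c n 4042 px (np.float64(311.0), np.float64(196.0)) ztop 0.0252 circ [534.6 355.9] 32.7 rect [534.8 356.2] [64.  64.7] 76.5 mean [0.5347 0.3571 0.0237]
loupe_c n 1193 px (np.float64(275.0), np.float64(280.0)) ztop 0.0243 circ [482.  276.1] 17.9 rect [482.2 276.7] [34.6 34.7] 27.5 mean [0.4823 0.2771 0.0224]
t 27.3 pos [0.5329 0.3561 0.1494] yaw -11.02 shift [-40.5  32.4 234.3] turn [-1.0102e+02 -2.0000e-02  1.0000e-01] q [0.47 0.34 1.57 0.   1.24 0.66] w 0.0726 F [-0.4 -0.1 -1.2]
```

View pics/w22.png

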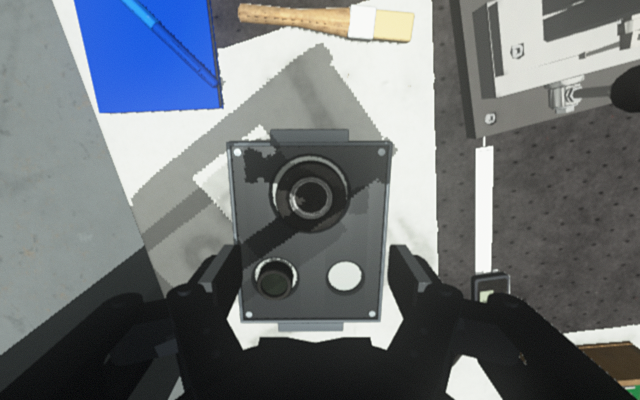

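Run:
```python
from h import *
want(0.552,0.125,0.17,-11)
```

```text
t 27.3 pos [0.5329 0.3561 0.1494] yaw -11.02 shift [-20.5  62.9 223.3] turn [-0.02  0.05  0.07] q [0.47 0.34 1.57 0.   1.24 0.66] w 0.0726 F [-0.4 -0.1 -1.2]
```

```bash
python3 -m handwheel '[[[-20,63,223],[0,0,0],0.7],[[-20,63,223],[0,0,0],0.7],[[-20,63,223],[0,0,0],0.7],[[-20,63,223],[0,0,0],0.7],[[-20,63,223],[0,0,0],0.7],[[-20,63,223],[0,0,0],0.7],[[-20,63,223],[0,0,0],0.7],[[-20,63,223],[0,0,0],0.7]]' 40
python3 - <<'E'
from h import *
p,d=read_camera('wrist')
T,K=cam_pose('wrist')
p,d=read_camera('wrist'); save(p,'w23.png'); np.savez('w23',T=T,K=K,p=p,d=d)
m=meas('coupling_c',d=d,T=T,K=K)
P=depth_pts(T,K,d,m); 
for lo,hi in ((.052,.06),(.044,.051),(.045,.06)):
    Q=P[(P[:,2]>lo)&(P[:,2]<hi)][:,:2].astype(np.float32)*1000
    if len(Q)>5: print(lo,len(Q),cv2.minEnclosingCircle(Q),cv2.minAreaRect(Q))
want(0.552,0.13,0.17,-11)
save(cv2.resize(p[130:330,200:440],None,fx=3,fy=3,interpolation=cv2.INTER_CUBIC),'w23c.png')
E
```

```text
time_s: 28.1
position: [0.5518, 0.1263, 0.1689]
orientation: [-0.545, -0.451, 0.546, -0.449]
contact_force: [-0.3, 0.4, 0.5]
grip_width: 0.0597
coupling_c n 1007 px (np.float64(313.0), np.float64(187.0)) ztop 0.0547 circ [552.2 133.5] 8.6 rect [552.3 133.9] [16.5 16.3] 14.8 mean [0.5525 0.1339 0.0533]
0.052 195 ((552.2427368164062, 133.49264526367188), 8.58370590209961) ((552.3951416015625, 133.7198486328125), (16.2215633392334, 16.524877548217773), 32.30137252807617)
0.044 596 ((552.236328125, 133.79148864746094), 15.22834587097168) ((552.3320922851562, 133.878173828125), (27.060672760009766, 29.897123336791992), 17.864519119262695)
0.045 824 ((552.236328125, 133.79148864746094), 15.22834587097168) ((552.3320922851562, 133.878173828125), (27.060672760009766, 29.897123336791992), 17.864519119262695)
t 28.25 pos [0.5523 0.1267 0.1699] yaw -10.91 shift [-0.1 -0.9 -3.1] turn [0.09 0.01 0.07] q [0.09 0.15 1.75 0.   1.24 0.28] w 0.0596 F [0.2 0.5 1.1]
```

View pics/w23c.png

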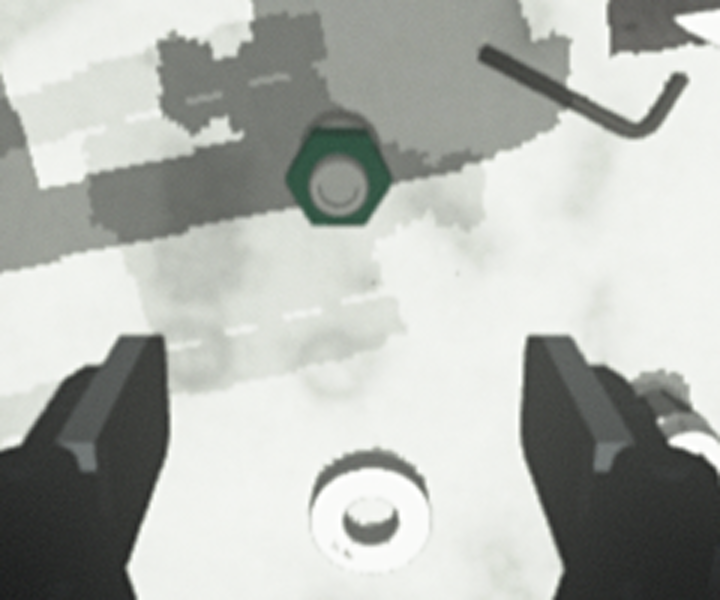

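Run:
```python
from h import *
want(0.5522,0.1337,0.09,18)
```

```text
t 28.25 pos [0.5523 0.1267 0.1699] yaw -10.91 shift [79.9 -1.3 -6.8] turn [-2.891e+01 -1.000e-02  7.000e-02] q [0.09 0.15 1.75 0.   1.24 0.28] w 0.0596 F [0.2 0.5 1.1]
```

```bash
python3 -m handwheel '[[[20,-1.4,-6.7],[-28.9,0,0],0.55],[[60,-1.4,-6.7],[-28.9,0,0],0.55],[[80,-1.4,-6.7],[-28.9,0,0],0.55],[[80,-1.4,-6.7],[-28.9,0,0],0.55],[[80,-1.4,-6.7],[-28.9,0,0],0.55],[[80,-1.4,-6.7],[-28.9,0,0],0.55]]' 40
python3 - <<'E'
from h import *
T,K=cam_pose('wrist')
p,d=read_camera('wrist'); save(p,'w24.png'); np.savez('w24',T=T,K=K,p=p,d=d)
m=meas('coupling_c',d=d,T=T,K=K)
P=depth_pts(T,K,d,m); 
for lo,hi in ((.052,.06),(.044,.051),(.045,.06)):
    Q=P[(P[:,2]>lo)&(P[:,2]<hi)][:,:2].astype(np.float32)*1000
    if len(Q)>5: print(lo,len(Q),cv2.minEnclosingCircle(Q),cv2.minAreaRect(Q))
want(0.5522,0.1337,0.04,18)
E
```

```text
time_s: 28.85
position: [0.553, 0.1331, 0.091]
orientation: [0.417, 0.571, -0.416, 0.572]
contact_force: [0.4, -0.2, 0.2]
grip_width: 0.0474
coupling_c n 2164 px (np.float64(312.0), np.float64(222.0)) ztop 0.0545 circ [552.2 133.8] 8.6 rect [552.2 133.7] [16.7 16.7] 62.2 mean [0.5521 0.1342 0.053 ]
0.052 384 ((552.1796875, 133.78024291992188), 8.566970825195312) ((552.0953979492188, 133.67050170898438), (16.802419662475586, 16.35906982421875), 68.76432037353516)
0.044 1136 ((552.115966796875, 134.05479431152344), 15.282259941101074) ((551.9020385742188, 134.06182861328125), (27.252349853515625, 30.386228561401367), 14.325599670410156)
0.045 1565 ((552.115966796875, 134.05479431152344), 15.282259941101074) ((551.990478515625, 133.69541931152344), (27.716995239257812, 29.65567970275879), 76.96454620361328)
t 28.95 pos [0.5533 0.1329 0.0915] yaw 17.85 shift [51.5 -0.9 -1.2] turn [-0.15  0.02 -0.09] q [ 0.1   0.25  1.8   0.    1.09 -0.21] w 0.0472 F [-0.7  0.2 -0.3]
```

View pics/w24.png

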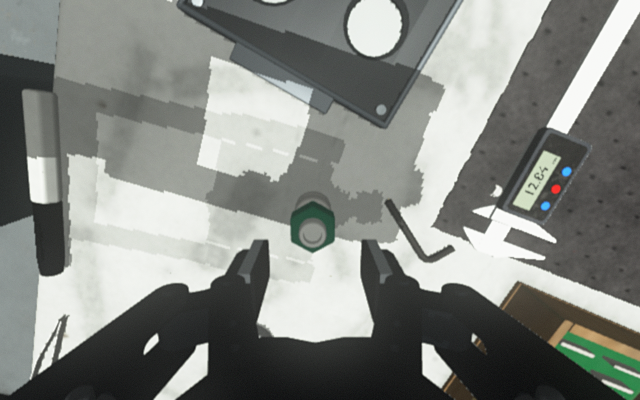

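```bash
python3 -m handwheel '[[[20,-0.9,-1.2],[1,0,0],0.55],[[40,-0.9,-1.2],[1,0,0],0.55],[[51,-0.9,-1.2],[1,0,0],0.55],[[51,-0.9,-1.2],[1,0,0],0.55],[[51,-0.9,-1.2],[1,0,0],0.2],[[51,-0.9,-1.2],[1,0,0],0.2],[[51,-0.9,-1.2],[1,0,0],0.2],[[51,-0.9,-1.2],[1,0,0],0.2]]' 40
python3 - <<'E'
from h import *
want(0.5522,0.1337,0.04,17)
p,d=read_camera('wrist'); save(cv2.resize(p[130:330,200:440],None,fx=2.5,fy=2.5),'w25.png')
want(0.5522,0.1337,0.04,17)
E
```

```text
time_s: 29.75
position: [0.5524, 0.1333, 0.0407]
orientation: [0.422, 0.567, -0.421, 0.568]
contact_force: [-0.7, -0.5, 2.8]
grip_width: 0.0266
t 29.75 pos [0.5524 0.1333 0.0407] yaw 16.88 shift [ 0.7 -0.1 -0.4] turn [-0.12  0.02 -0.11] q [ 0.1   0.32  1.82  0.    1.   -0.2 ] w 0.0266 F [-0.7 -0.5  2.8]
t 29.8 pos [0.5524 0.1333 0.0407] yaw 16.88 shift [ 0.7 -0.1 -0.4] turn [-0.12  0.02 -0.11] q [ 0.1   0.32  1.82  0.    1.   -0.2 ] w 0.0261 F [-0.2  0.   3.6]
```

View pics/w25.png

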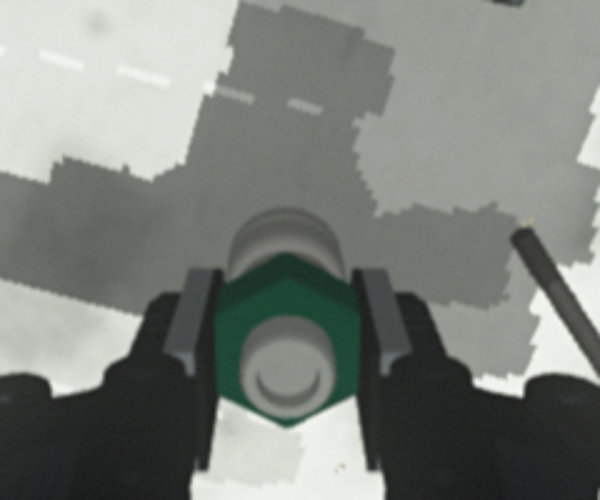

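```bash
python3 -m handwheel '[[[-30,0,0],[0,0,0],0.2],[[-70,0,0],[0,0,0],0.2],[[-80,0,0],[0,0,0],0.2],[[-80,0,0],[0,0,0],0.2]]' 40
python3 - <<'E'
from h import *
want(0.5523,0.2620,0.12,17)
E
```

```text
time_s: 30.2
position: [0.5532, 0.1335, 0.122]
orientation: [0.422, 0.567, -0.42, 0.569]
contact_force: [0.5, 0.9, -0.7]
grip_width: 0.0262
t 30.2 pos [0.5532 0.1335 0.122 ] yaw 16.88 shift [   2.1   36.5 -123.3] turn [-0.12  0.05 -0.27] q [ 0.1   0.21  1.79  0.    1.14 -0.2 ] w 0.0262 F [ 0.5  0.9 -0.7]
```

```bash
python3 -m handwheel '[[[2,36.5,-123],[0,0,0],0.2],[[2,36.5,-123],[0,0,0],0.2],[[2,36.5,-123],[0,0,0],0.2],[[2,36.5,-123],[0,0,0],0.2],[[2,36.5,-123],[0,0,0],0.2],[[2,36.5,-123],[0,0,0],0.2]]' 40
python3 - <<'E'
from h import *
want(0.5523,0.2622,0.07,17)
p,d=read_camera('wrist'); save(p,'w26.png')
want(0.5523,0.2622,0.07,17)
E
```

```text
time_s: 30.8
position: [0.5499, 0.2603, 0.1161]
orientation: [0.421, 0.568, -0.422, 0.567]
contact_force: [0.4, 0.4, -0.7]
grip_width: 0.0261
t 30.8 pos [0.5499 0.2603 0.1161] yaw 16.85 shift [46.1  2.9 -1.1] turn [-0.15  0.03  0.15] q [ 0.31  0.3   1.68 -0.    1.16  0.02] w 0.0261 F [ 0.4  0.4 -0.7]
t 30.85 pos [0.5502 0.2602 0.1165] yaw 16.82 shift [46.5  2.6 -1.4] turn [-0.18  0.02  0.11] q [ 0.31  0.3   1.68 -0.    1.16  0.02] w 0.0261 F [-1.4 -0.6 -0.2]
```

View pics/w26.png

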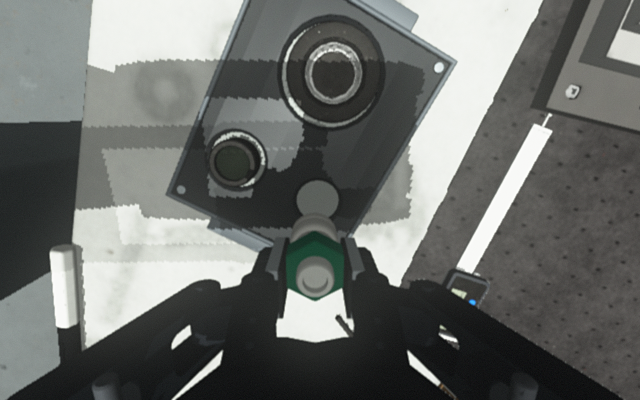

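```bash
python3 -m handwheel '[[[20,2.6,-1.4],[0,0,0],0.2],[[40,2.6,-1.4],[0,0,0],0.2],[[50,2.6,-1.4],[0,0,0],0.2],[[50,2.6,-1.4],[0,0,0],0.2],[[50,2.6,-1.4],[0,0,0],0.2],[[50,2.6,-1.4],[0,0,0],0.2]]' 40
python3 - <<'E'
from h import *
want(0.5523,0.2622,0.0475,17)
p,d=read_camera('wrist'); save(cv2.resize(p[130:330,190:450],None,fx=2.5,fy=2.5),'w27.png')
want(0.5523,0.2622,0.0475,17)
E
```

```text
time_s: 31.45
position: [0.5537, 0.2636, 0.0689]
orientation: [0.422, 0.567, -0.421, 0.568]
contact_force: [0.3, 0.0, -0.9]
grip_width: 0.0264
t 31.45 pos [0.5537 0.2636 0.0689] yaw 16.86 shift [21.4 -1.8  1. ] turn [-0.14 -0.   -0.11] q [ 0.32  0.37  1.69 -0.    1.08  0.02] w 0.0264 F [ 0.3  0.  -0.9]
t 31.5 pos [0.5537 0.2638 0.069 ] yaw 16.87 shift [21.5 -1.9  1.1] turn [-0.13 -0.   -0.13] q [ 0.32  0.37  1.69 -0.    1.08  0.02] w 0.0263 F [-0.   0.8  0.7]
```

View pics/w27.png

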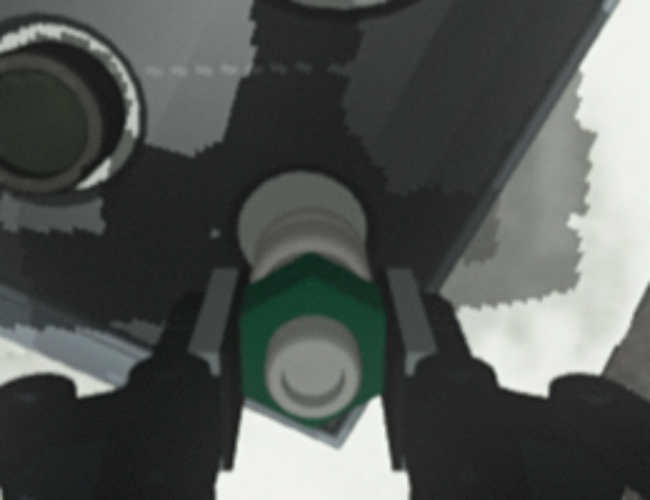

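```bash
python3 -m handwheel '[[[5,-1.8,1],[0,0,0],0.2],[[10,-1.8,1],[0,0,0],0.2],[[16,-1.8,1],[0,0,0],0.2],[[19,-1.8,1],[0,0,0],0.2],[[19.5,-1.8,1],[0,0,0],0.2],[[19.5,-1.8,1],[0,0,0],0.2],[[19.5,-1.8,1],[0,0,0],0.2]]' 40
python3 - <<'E'
from h import *
want(0.5523,0.2622,0.0465,17)
E
```

```text
time_s: 32.2
position: [0.5515, 0.2622, 0.0483]
orientation: [0.421, 0.568, -0.421, 0.568]
contact_force: [0.0, -0.5, -0.4]
grip_width: 0.026
t 32.2 pos [0.5515 0.2622 0.0483] yaw 16.89 shift [1.8 0.8 0.3] turn [-0.11 -0.   -0.01] q [0.31 0.4  1.7  0.   1.04 0.02] w 0.026 F [ 0.  -0.5 -0.4]
```

```bash
python3 -m handwheel '[[[1,0.6,0.3],[0,0,0],0.2],[[1.8,0.6,0.3],[0,0,0],0.2],[[2,0.6,0.3],[0,0,0],0.2],[[2,0.6,0.3],[0,0,0],0.2]]' 40
python3 - <<'E'
from h import *
want(0.5523,0.2622,0.0465,17)
E
```

```text
time_s: 32.6
position: [0.5523, 0.2621, 0.0467]
orientation: [0.421, 0.568, -0.421, 0.568]
contact_force: [-1.3, -0.6, 3.1]
grip_width: 0.0258
t 32.6 pos [0.5523 0.2621 0.0467] yaw 16.89 shift [ 0.2 -0.  -0.1] turn [-0.11  0.   -0.04] q [ 0.31  0.4   1.7  -0.    1.04  0.02] w 0.0258 F [-1.3 -0.6  3.1]
```

Touching the floor at the expected height (3 N). Release and lift.

```bash
python3 -m handwheel '[[[0,0,0],[0,0,0],0.4],[[0,0,0],[0,0,0],0.5],[[0,0,0],[0,0,0],0.5],[[0,0,0],[0,0,0],0.5],[[-30,0,0],[0,0,0],0.5],[[-75,0,0],[0,0,0],0.5],[[-115,0,0],[0,0,0],0.5],[[-125,0,0],[0,0,0],0.5],[[-125,0,0],[0,0,0],0.5]]' 40
python3 - <<'E'
from h import *
p,d=read_camera('wrist')
T,K=cam_pose('wrist')
p,d=read_camera('wrist'); save(p,'w28.png'); np.savez('w28',T=T,K=K,p=p,d=d)
xa=np.radians(169); X=np.array([np.cos(xa),np.sin(xa)]); Y=np.array([-X[1],X[0]]); c=np.array([525.3,312.2])
for l in ('coupling_c','loupe_c','thread_ring_c'):
    m=meas(l,d=d,T=T,K=K)
    P=depth_pts(T,K,d,m); Q=P[P[:,2]>np.percentile(P[:,2],97)-.004]; w=np.array(cv2.minEnclosingCircle(Q[:,:2].astype(np.float32)*1000)[0])-c; print('  tray',w@X,w@Y)
want(0.5523,0.2622,0.0465,17)
E
```

```text
time_s: 33.5
position: [0.5536, 0.2626, 0.1739]
orientation: [0.423, 0.567, -0.42, 0.569]
contact_force: [-0.6, 0.1, 0.0]
grip_width: 0.0427
coupling_c n 1079 px (np.float64(313.0), np.float64(194.0)) ztop 0.0606 circ [552.5 262.5] 8.5 rect [552.3 262.5] [16.  16.7] 16.2 mean [0.5523 0.2628 0.0591]
  tray -36.221819861535934 43.54467446231558
loupe_c n 1308 px (np.float64(246.0), np.float64(154.0)) ztop 0.0246 circ [481.9 275.7] 18.1 rect [482.2 275.7] [35.2 35.4] 12.0 mean [0.4821 0.2763 0.0227]
  tray 35.673669273801096 44.07512506967424
thread_ring_c n 4788 px (np.float64(325.0), np.float64(83.0)) ztop 0.0253 circ [534.8 356.1] 32.5 rect [534.4 355.8] [64.  64.3] 59.3 mean [0.5344 0.357  0.0237]
  tray -0.9213036660744371 -44.947167945832476
t 33.75 pos [0.5507 0.2616 0.1686] yaw 16.88 shift [ 1.221e+02  2.200e+00 -1.000e-01] turn [-0.12  0.01  0.23] q [ 0.31  0.25  1.64 -0.    1.26  0.02] w 0.0428 F [ 0.5 -0.2 -0.4]
```

View pics/w28.png

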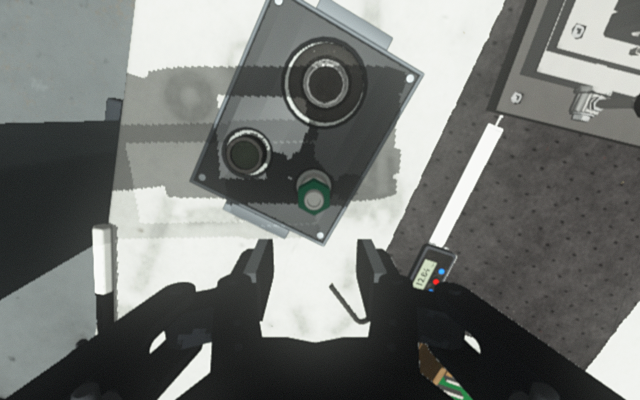

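Run:
```python
from h import *
p,d=read_camera('top'); save(cv2.resize(p[130:280,140:470],None,fx=2.4,fy=2.4,interpolation=cv2.INTER_CUBIC),'tope.png')
T,K=cam_pose('top')
for l in "setting_ring_c collet_c plug_gauge_c spanner_nut_c thread_plug_c".split():
    for r in finder.mark_of('top',l)[:2]: print(l,round(r['score'],2),(T[:3,:3]@r['location']+T[:3,3]).round(3))
```

```text
setting_ring_c 0.72 [ 0.534 -0.004  0.004]
collet_c 0.4 [0.648 0.019 0.013]
plug_gauge_c 0.61 [0.528 0.314 0.002]
spanner_nut_c 0.61 [ 0.442 -0.305  0.017]
thread_plug_c 0.63 [ 0.645 -0.107  0.008]
thread_plug_c 0.42 [ 0.505 -0.289  0.007]
```

View pics/tope.png

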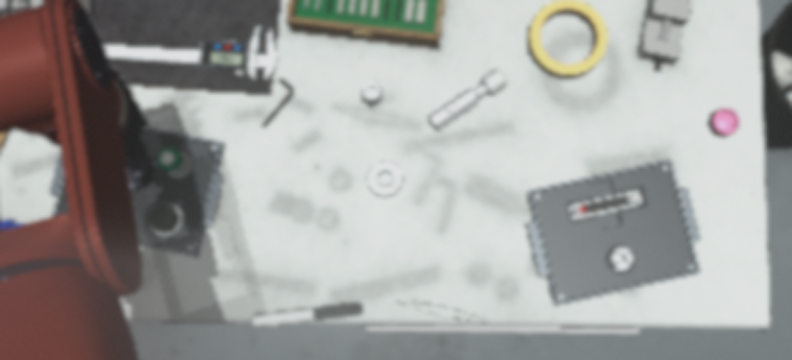

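The nut (622,259) and the plug (605,203) sit in their pockets. The setting ring, collet and plain plug gauge are where they started, and the arm is clear of everything.

Run:
```python
from h import *
print(sign_off()); print(monitor.get_obs()['time_s'])
```

```text
the job is handed in; nothing more can be done
None
the job is handed in; nothing more can be done
```

Both kits are made up and handed in after about 34 s of robot time. The nut and double-ended thread plug are in the two-pocket tray. The coupling, black ring gauge and black loupe are in the three-pocket tray.

**Fit:** In the last wrist-camera pictures, all five parts sat within about 1.5 mm of their pocket centres. Their top heights matched seated parts to within about 1.5 mm. All were lowered to the floor before release, nothing was dropped, and the nut and coupling are the same way up as before. The nut and plug were last measured closely just after the plug was placed; the final top view shows them still in place.

**Left alone:** The setting ring, collet and plain plug gauge look unmoved in the final top view. The networks put the first two within about 3 mm of where they started, which is within their error.

**Disagreements:**
- In that last top view, the network reported the plain plug gauge at the coupling tray and offered the real plug gauge as its best match for the thread plug. The picture contradicts both. The second match for the thread plug was in its pocket.
- One early reading of the ring pocket was about 3 mm off the tray fit, but a closer look agreed with the fit.
- My first move turned the wrist the wrong way. I corrected it in the air without touching anything.

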